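Sift the mixed bearing balls over the receiver

TASK

Lift the slotted sieve by its overhead bar and set it down gently and level on the receiver's two ledges, midway along them, without losing a ball. Keeping it down on the ledges, feel where the stops are and shake it briskly side to side so that it knocks the left and right sprung stops in turn, several times each and never pushing a stop in by more than 8 mm, until every small ball has dropped into the receiver and only the large ones remain in the sieve. Leave the sieve sitting level on the ledges, let go, with the other things on the bench left alone.

Things in the scene. Friction and masses are not known exactly. Their poses are not given: they have to be found in the camera images.
- sieve: Loose steel slotted sieve, 170 mm (x) by 120 mm (y), frame 35 mm high, 0.3 to 0.5 kg empty. Origin: centre of its underside; z up, x along its slots and overhead bar; end walls (at +-x) 10 mm thick, side walls 6 mm. It holds six balls on its solid middle strip: a quick sideways motion or a knock makes them hop off it, gentle carrying does not.
- sieve_floor (a point): Middle of the sieve's floor, 8 mm above its underside. A solid strip 24 mm wide runs along x, bounded by two beads 2 mm high; on each side of it lie two open slots, 16.5 mm wide and 150 mm long, with a 6 mm bar between them. Axes as the sieve's.
- sieve_grip (a point): Centre of the sieve's grey overhead bar, 65 mm above the sieve's underside and over its middle. The bar is 12 mm wide (y), 20 mm high and 168 mm long (along x), held by a post at each end and free beneath. Axes as the sieve's.
- receiver: Fixed aluminium receiver, 190 mm (x) by 310 mm (y), to the robot's left or right, the sieve on the other side. Origin: centre of its underside, z up. Two level ledges run along y at x = +-75 to +-89 mm, tops 50 mm up. Outside each a guide lip rises 12 mm more, leaving the sieve 4 mm of play each way in x. Between the ledges an open pan, floor 5 mm thick, 220 mm long in y, catches the balls.
- receiver_seat (a point): Middle of the receiver at the height of the ledges' tops (50 mm up): where the middle of the sieve's underside goes when set down centred, the sieve's end walls on the ledges, its x along the receiver's x. It then slides along y. Axes as the receiver's.
- stop_left (a joint): How far the sprung stop at the receiver's +y end is pushed in, m: 0 free, 0.015 bottomed. A rubber-faced plunger 22 mm across, 75 mm up, moving along y; 2000 N/m, 6 N s/m. A knock counts from 3 mm (6 N); past 8 mm (16 N) is too hard. Its mount was set by hand and is not measured: with the sieve centred, the gap from frame to stop is anywhere from 10 to 42 mm.
- stop_right (a joint): The same sprung stop at the receiver's -y end, facing +y; its gap is set independently, 10 to 42 mm.
- small0_center (a point): Centre of a small plain steel ball, 14 mm across, 11 g, starting in the sieve; it passes the slots.
- small1_center (a point): Centre of a small plain steel ball, 14 mm across, 11 g, starting in the sieve; it passes the slots.
- small2_center (a point): Centre of a small plain steel ball, 14 mm across, 11 g, starting in the sieve; it passes the slots.
- small3_center (a point): Centre of a small plain steel ball, 14 mm across, 11 g, starting in the sieve; it passes the slots.
- large0_center (a point): Centre of a large plain steel ball, 28 mm across, 90 g, starting in the sieve; it cannot pass the slots and may come to rest in one, sunk about 3 mm.
- large1_center (a point): Centre of a large plain steel ball, 28 mm across, 90 g, starting in the sieve; it cannot pass the slots and may come to rest in one, sunk about 3 mm.
- weight_big: Bystander: brass weight 36 mm across, 64 mm high, standing beyond the sieve (on its +x side). Origin: centre of its underside.
- weight_small: Bystander: brass weight 24 mm across, 44 mm high, standing on the robot's side of the sieve. Origin: centre of its underside.
- gauge_case: Bystander: dark wooden case 90 x 180 x 35 mm at the back. Origin: centre of its underside.
- beaker: Bystander: glass beaker 70 mm across, 90 mm high, at the back. Origin: centre of its underside.
- jar: Bystander: amber glass jar 60 mm across, 90 mm high, at the back. Origin: centre of its underside.
- driver: Bystander: screwdriver lying at the back.

How it is judged:
By the outcome, as a careful person would: the job done as asked, in the order asked, and still so for the second after the job is handed in, with the robot touching nothing.
It also fails if it takes over 67 s, if anything falls off the work surface, if the arm or the gripper's body presses on something with over 40 N, if the wrist force passes 120 N, or if a joint passes its speed limit or range.

ROBOT

A 6-joint arm with a two-finger parallel gripper is mounted at the origin on the work surface. World frame = base frame: x ahead of the robot, y to its left, z up, the work surface at z = 0. Lengths are in mm, angles in rad, forces in N, time in s.
With the tool pointing down it reaches from about 275 to 1000 mm from the base axis. Payload 8.4 kg.
Tool frame: the origin (TCP) lies between the finger pads; the fingertips stand 25 mm ahead of it and the grasp point (between the pads) lies 6 mm ahead of it; z points along the fingers, y is the direction in which the jaws open and shut (so a half turn about z gives the same grasp; the last joint's range is limited). The gripper opens to 85 mm and grips with 20 to 120 N. Pads are 22 mm wide; open, the fingers measure 114 mm over their backs; the gripper's body (76 mm by 85 mm) begins 54 mm behind the grasp point. The pads swing forward as they close: fully open they stand 13 mm farther back than shut.
Start: joints at [1.195, 0.353, 1.633, -0, 1.155, -0.002], TCP at [228.221, 581.845, 256.281] pointing down, gripper open.
Joint ranges: [-2.63, 2.63], [-0.92, 2.1], [0.06, 2.66], [-1.3, 4.44], [0, 2.69], [-3.02, 3.02]. Speed limits (rad/s): [2.22, 2.22, 2.79, 3.14, 3.14, 3.14].

INTERFACE

Orientations are given as a unit quaternion [x, y, z, w].
In Python, from plant import readout, optics, ticket gives the robot as it stands.
- The arm moves only by the tool send_rows, never from a script. Its argument "motion" is a list of rows, each an object of numbers: "hand": the closure, from -1 (fully open) to 1 (shut); "x", "y", "z": the shift along the tool's x, y, z in m; "wx", "wy", "wz": the turn, a rotation vector about the tool's x, y, z in degrees. A call has 1 to 8 rows; each row is the pose to reach, as a shift and turn from the pose commanded when the call began, along the tool's axes at that moment; what a row does not reach only later rows make up. A row lasts 1/8 s, in which the tool goes at most 62.5 mm and 10.7 degrees, less where a joint would pass 70% of its speed; a pose out of reach is approached as far as the arm can. A call with a gripper value outside its range is refused whole. The fingers move at their own pace and stop on an object; "grip_force" is the grip in N (left out, the last holds). Time passes only in rows, so rows that repeat a pose let the fingers close. It gives the time, the measured TCP pose, the force and the opening at its end, in the units of the state.
- readout.get_state(): the state, without advancing time (a new reading comes with each control period).
- optics.snapshot(name): name is "side" or "top" or "wrist"; returns a dict with "img" (400x640x3 uint8, red, green, blue), "depth" (400x640 float32, mm along the optical axis (not along the pixel's ray), 0 where there is no reading), "vfov" (degrees; the focal length in pixels is half the picture's height over the tangent of half this angle, whatever the lens; pixels are square), "cx", "cy" (the principal point, pixels), "T" (4x4, takes a point from camera to world coordinates); the wrist camera has in their place "T_tool_cam" (4x4, takes a point from camera to tool coordinates, whose origin is the TCP and whose axes are the flange's). Camera axes: x right, y down, z forward; pixel columns grow to the right and rows downward; lengths in mm; the calibration is good to about 2 mm. A picture is of the moment at which its call begins: read the wrist's pose just before it.
- ticket.hand_in(): hands the job in, once; it reports no verdict.
The state is a dict: "time_s": time; "joint_pos": joint angles; "dq": joint speeds; "effort": joint torques, N m; "tool_pos": TCP position; "tcp_rot": TCP orientation; "wrist_force": force on the tool from outside, world axes, zero at the start; "wrist_torque": the same for the moment, N m; "opening": finger opening in mm.
Only numpy, scipy, OpenCV 4.12 (cv2) and the standard library are available. Lean on these libraries where they do the work, as an engineer would, in place of code of your own. Each camera call takes 0.05 s, during which the arm holds its last target.

## Working session

There is one attempt and no reset: what is moved stays moved. The work goes in short steps, Python scripts to look and compute and a tool call to move; the robot and the scene stay as the last step left them, time stands still between calls to the robot, and variables do not carry over. Pictures are saved under pics/ and viewed, and the job is handed in when it is done.

Besides the shell and the picture viewer there is one more tool, called after "Call:" as name([rows], argument=value, ...), one row to a line, values as JSON. send_rows: Moves the arm, as the interface text tells. Its arguments: {"type":"object","properties":{"motion":{"type":"array","items":{"type":"object","properties":{"hand":{"type":"number"},"x":{"type":"number"},"y":{"type":"number"},"z":{"type":"number"},"wx":{"type":"number"},"wy":{"type":"number"},"wz":{"type":"number"}}}},"grip_force":{"type":"number"}},"required":["motion"]}

```bash
mkdir -p pics; cat > h.py <<'E'
import numpy as np,cv2
from plant import readout,optics,ticket
def snap(n,f):
    s=optics.snapshot(n); cv2.imwrite('pics/'+f,s['img'][:,:,::-1]); return s
def world(s,T=None):
    d=s['depth'];h,w=d.shape;f=h/2/np.tan(np.radians(s['vfov'])/2)
    u,v=np.meshgrid(np.arange(w),np.arange(h))
    P=np.stack([(u-s['cx'])/f*d,(v-s['cy'])/f*d,d,np.ones_like(d)],-1)
    W=P@(s['T'] if T is None else T).T
    W=W[...,:3];W[d==0]=np.nan;return W
E
python3 - <<'E'
from h import *
print(readout.get_state())
for n in('top','side','wrist'):
    s=snap(n,n+'0.png'); np.savez(n+'0.npz',**s); print(n,s['vfov'],s['cx'],s['cy'])
E
```

```text
{'time_s': 0.0, 'joint_pos': array([ 1.19462243e+00,  3.53653040e-01,  1.63417648e+00,  9.85110447e-06,
        1.15516303e+00, -2.37256374e-03]), 'dq': array([ 0.00056681, -0.00059622,  0.00081371,  0.00026155,  0.00104569,
       -0.00069043]), 'effort': array([-4.33331679e-04, -6.05258989e+01, -3.42068803e+01, -4.14000363e-05,
        9.61326412e-03, -2.62431143e-05]), 'tool_pos': array([228.03761686, 581.42622362, 255.54047126]), 'tcp_rot': array([ 1.85816345e-01,  9.82584244e-01, -6.86598696e-04, -1.36115880e-04]), 'wrist_force': array([ 0.08409241, -0.46797433, -0.06866889]), 'wrist_torque': array([-0.0293351 ,  0.00885921, -0.01617345]), 'opening': 85.40112277204159}
top 55.854911751486995 321.7665543995997 197.51133399520003
side 45.93603492717776 327.183729574862 194.16127934187264
wrist 62.01024033736354 318.8148719844549 197.94270010456586
```

View pics/top0.png

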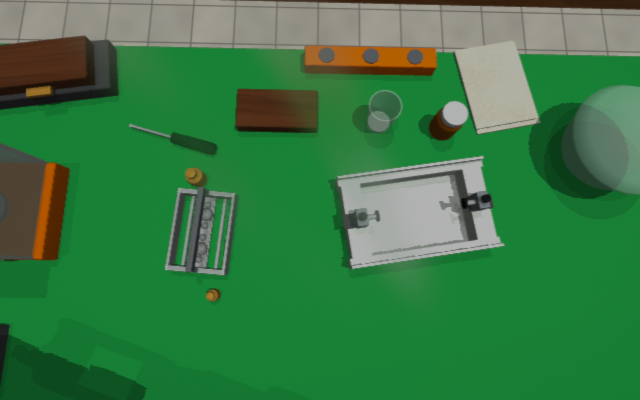

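View pics/side0.png

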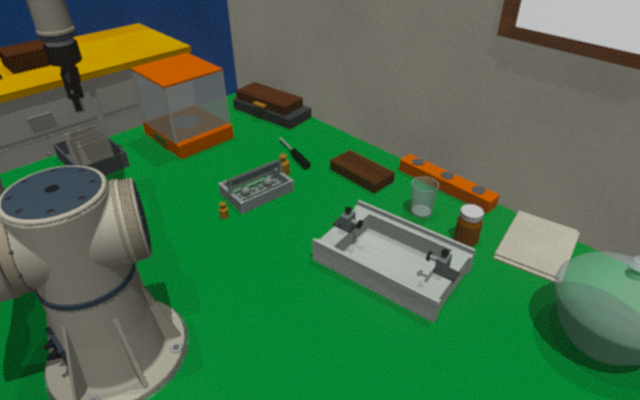

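View pics/wrist0.png

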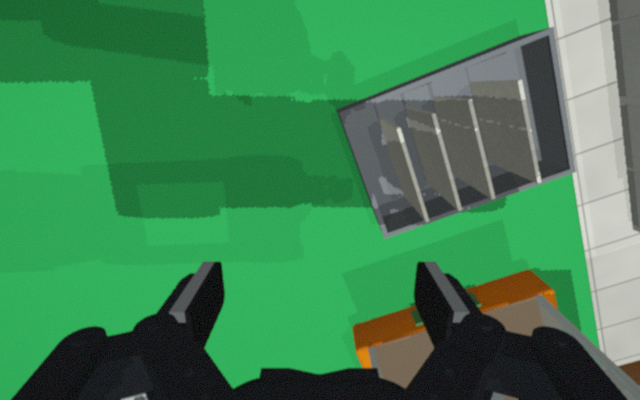

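The top view shows the sieve at about (200,232) with its bar along (196,230), the receiver at (420,212), and the weights at (194,176) and (212,295). Next I'll measure them.

```bash
python3 - <<'E'
from h import *
s=dict(np.load('top0.npz'));W=world(s)
print(s['T'])
def rect(name,m,zr):
    k=m&(W[...,2]>zr[0])&(W[...,2]<zr[1])
    p=W[k]; r=cv2.minAreaRect(p[:,:2].astype(np.float32)); print(name,len(p),r,np.nanmedian(p[:,2]),p.mean(0)); return p
v,u=np.mgrid[:400,:640]
sv=(u>160)&(u<240)&(v>186)&(v<278)
rc=(u>325)&(u<505)&(v>150)&(v<272)
p=rect('bar',sv,(68,80)); 
c=p[:,:2].mean(0);U,S,Vt=np.linalg.svd(p[:,:2]-c);print('bar dir',Vt[0],c)
rect('sieve all',sv,(28,42)); 
rect('rec lips',rc,(57,67)); rect('rec>45',rc,(45,67));
rect('rec hi',rc,(67,110))
for n,b in dict(wb=(180,165,208,188),ws=(203,286,222,304)).items():
    m=(u>b[0])&(u<b[2])&(v>b[1])&(v<b[3]); rect(n,m,(15,80))
z=W[...,2]
np.set_printoptions(linewidth=250,suppress=True,precision=0)
print(z[195:240:3,340:400:3]);print(z[180:225:3,440:505:3])
i=s['img'][:,:,::-1];cv2.imwrite('pics/sv.png',cv2.resize(i[165:305,150:260],None,fx=4,fy=4,interpolation=2))
cv2.imwrite('pics/rc.png',cv2.resize(i[150:275,325:510],None,fx=4,fy=4,interpolation=2))
E
```

```text
[[ 7.64830644e-03 -9.82780321e-01  1.84619456e-01  4.36090181e+02]
 [-9.99735519e-01 -1.15194302e-02 -1.99046501e-02  3.84203494e+00]
 [ 2.16886094e-02 -1.84418391e-01 -9.82608499e-01  8.14526603e+02]
 [ 0.00000000e+00  0.00000000e+00  0.00000000e+00  1.00000000e+00]]
bar 580 ((511.175537109375, 238.0189971923828), (13.510200500488281, 167.34616088867188), 85.06886291503906) 73.72891719898547 [509.35966653 237.36982332  73.53186766]
bar dir [-0.99660822  0.08229251] [509.35966653 237.36982332]
sieve all 1175 ((511.4620361328125, 238.1072540283203), (121.19108581542969, 170.0398406982422), 85.20957946777344) 33.655672072237394 [510.1055181  237.67149771  33.33853789]
rec lips 964 ((554.318359375, -209.60464477539062), (190.3739776611328, 310.0091247558594), 8.853885650634766) 60.61193526321756 [ 552.22683801 -210.5896976    60.57681951]
rec>45 5548 ((554.1314086914062, -208.5914306640625), (190.34165954589844, 313.4398498535156), 8.827760696411133) 49.227084505204346 [ 552.87892317 -204.73517878   51.08137818]
rec hi 693 ((553.6184692382812, -207.92286682128906), (34.127079010009766, 
[... 2979 characters left out ...]
  -1.  -1.  -1.  -3.]
 [  4.   4.   3.   4.   3.  -0.   5.   3.  77.  35.  55.  65.  76.  89.  91.  90.  88.  52.  -2.  -3.  -2.  -2.]
 [  3.   5.   3.   2.   3.   5.   3.   3.  16.  30.  54.  60.  65.  57.  48.  48.  48.  -1.  -3.  -2.  -1.  -1.]
 [  3.   3.   2.   5.   2.   5.   3.   4.  11.  30.  43.  50.  50.  47.  49.  50.  48.  -3.  -3.  -3.  -3.  -3.]
 [  4.   1.   0.   4.   5.   8.   2.   4.  10.  27.  39.  46.  49.  46.  48.  48.  48.  47.  -3.  -3.  -1.  -1.]
 [  6.   5.   5.   4.   4.   2.   4.   3.   6.  21.  36.  49.  46.  52.  49.  48.  50.  48.  -1.  -2.  -2.  -0.]
 [  2.   3.   6.   3.   4.   0.   3.   4.   5.  17.  34.  46.  48.  48.  51.  49.  50.  47.  -2.  -4.  -2.  -3.]]
```

```bash
ls pics
```

```text
rc.png
side0.png
sv.png
top0.png
wrist0.png
```

```bash
python3 - <<'E'
from h import *
s=dict(np.load('top0.npz'));W=world(s)
a=np.radians(8.85);R=np.array([[np.cos(a),np.sin(a)],[-np.sin(a),np.cos(a)]])
L=W.copy();L[...,:2]=(W[...,:2]-[554.3,-209.6])@R.T
m=(abs(L[...,0])<13)&(abs(L[...,1])<150)&(L[...,2]>64)&(L[...,2]<100)
for sg in(1,-1):
    k=m&(L[...,1]*sg>0); p=L[k]; y=p[:,1]*sg
    i=np.argsort(y)[:25]; print(sg,p[i][:,:3].round(0).tolist())
# side cam
s=dict(np.load('side0.npz'));W=world(s);L=W.copy();L[...,:2]=(W[...,:2]-[554.3,-209.6])@R.T
m=(abs(L[...,0])<16)&(abs(L[...,1])<150)&(L[...,2]>64)&(L[...,2]<90)
for sg in(1,-1):
    k=m&(L[...,1]*sg>0); p=L[k]; y=p[:,1]*sg
    i=np.argsort(y)[:15]; print('side',sg,p[i][:,:3].round(0).tolist())
E
```

```text
1 [[-3.0, 88.0, 83.0], [-5.0, 88.0, 83.0], [-7.0, 88.0, 81.0], [-10.0, 88.0, 78.0], [10.0, 88.0, 76.0], [5.0, 88.0, 83.0], [-9.0, 88.0, 82.0], [3.0, 89.0, 84.0], [-1.0, 89.0, 83.0], [8.0, 89.0, 81.0], [1.0, 89.0, 86.0], [-4.0, 90.0, 82.0], [-8.0, 90.0, 79.0], [-3.0, 90.0, 85.0], [-6.0, 90.0, 82.0], [-10.0, 90.0, 79.0], [10.0, 90.0, 76.0], [5.0, 90.0, 83.0], [3.0, 91.0, 85.0], [2.0, 91.0, 83.0], [-11.0, 91.0, 72.0], [-0.0, 91.0, 83.0], [8.0, 91.0, 81.0], [-3.0, 92.0, 84.0], [-6.0, 92.0, 82.0]]
-1 [[-2.0, -84.0, 83.0], [10.0, -85.0, 74.0], [-4.0, -85.0, 76.0], [9.0, -85.0, 73.0], [4.0, -85.0, 75.0], [1.0, -85.0, 79.0], [8.0, -85.0, 77.0], [5.0, -85.0, 70.0], [-7.0, -85.0, 79.0], [-6.0, -85.0, 74.0], [-3.0, -85.0, 81.0], [7.0, -85.0, 81.0], [-5.0, -85.0, 69.0], [-10.0, -85.0, 72.0], [-5.0, -85.0, 80.0], [-5.0, -85.0, 64.0], [5.0, -85.0, 80.0], [-1.0, -85.0, 66.0], [-6.0, -85.0, 84.0], [0.0, -85.0, 83.0], [-4.0, -85.0, 85.0], [6.0, -85.0, 75.0], [-11.0, -85.0, 76.0], [-3.0, -85.0, 65.0], [-2.0, -85.0, 86.0]]
side 1 [[-7.0, 83.0, 80.0], [-5.0, 83.0, 67.0], [3.0, 83.0, 73.0], [-1.0, 84.0, 69.0], [-6.0, 84.0, 85.0], [-4.0, 84.0, 69.0], [-4.0, 84.0, 72.0], [-5.0, 84.0, 81.0], [9.0, 84.0, 69.0], [5.0, 84.0, 66.0], [5.0, 84.0, 69.0], [0.0, 84.0, 78.0], [-8.0, 84.0, 71.0], [9.0, 84.0, 75.0], [-8.0, 84.0, 80.0]]
side -1 [[-8.0, -88.0, 77.0], [-6.0, -89.0, 67.0], [-9.0, -89.0, 75.0], [-3.0, -89.0, 85.0], [-8.0, -89.0, 72.0], [-6.0, -89.0, 79.0], [-7.0, -89.0, 83.0], [7.0, -89.0, 84.0], [-4.0, -90.0, 84.0], [-1.0, -91.0, 88.0], [-2.0, -91.0, 86.0], [-6.0, -91.0, 83.0], [-9.0, -91.0, 77.0], [-10.0, -91.0, 81.0], [2.0, -92.0, 86.0]]
```

View pics/rc.png

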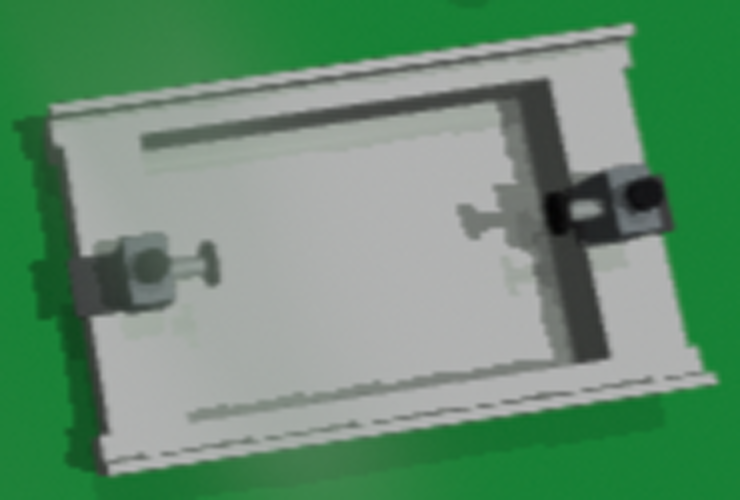

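View pics/sv.png

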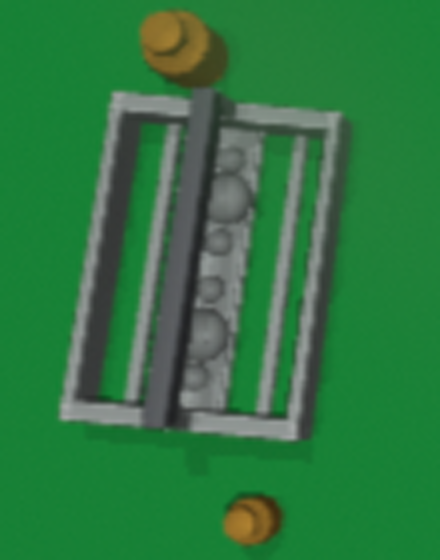

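Call:
send_rows([
  {"x": -0.02,"y": -0.011,"z": 0,"wz": -1,"hand": -1},
  {"x": -0.06,"y": -0.033,"z": 0.01,"wz": -4,"hand": -1},
  {"x": -0.11,"y": -0.061,"z": 0.025,"wz": -8,"hand": -1},
  {"x": -0.16,"y": -0.089,"z": 0.04,"wz": -12,"hand": -1},
  {"x": -0.21,"y": -0.117,"z": 0.055,"wz": -16.5,"hand": -1},
  {"x": -0.26,"y": -0.145,"z": 0.07,"wz": -16.5,"hand": -1},
  {"x": -0.31,"y": -0.173,"z": 0.085,"wz": -16.5,"hand": -1},
  {"x": -0.35,"y": -0.195,"z": 0.1,"wz": -16.5,"hand": -1},
], grip_force=60)

```text
invalid input at $.motion[0]: expected keys hand, x, y, z, wx, wy, wz
```

Call:
send_rows([
  {"x": -0.02,"y": -0.011,"z": 0,"wx": 0,"wy": 0,"wz": -1,"hand": -1},
  {"x": -0.06,"y": -0.033,"z": 0.01,"wx": 0,"wy": 0,"wz": -4,"hand": -1},
  {"x": -0.11,"y": -0.061,"z": 0.025,"wx": 0,"wy": 0,"wz": -8,"hand": -1},
  {"x": -0.16,"y": -0.089,"z": 0.04,"wx": 0,"wy": 0,"wz": -12,"hand": -1},
  {"x": -0.21,"y": -0.117,"z": 0.055,"wx": 0,"wy": 0,"wz": -16.5,"hand": -1},
  {"x": -0.26,"y": -0.145,"z": 0.07,"wx": 0,"wy": 0,"wz": -16.5,"hand": -1},
  {"x": -0.31,"y": -0.173,"z": 0.085,"wx": 0,"wy": 0,"wz": -16.5,"hand": -1},
  {"x": -0.35,"y": -0.195,"z": 0.1,"wx": 0,"wy": 0,"wz": -16.5,"hand": -1},
], grip_force=60)

```text
time_s: 1.15
tool_pos: [484.0, 270.6, 155.8]
tcp_rot: [0.043, 0.999, -0.0, 0.0]
wrist_force: [0.4, 0.2, -0.4]
opening: 85.3
```

Call:
send_rows([
  {"x": -0.02,"y": -0.02,"z": 0.006,"wx": 0,"wy": 0,"wz": 0,"hand": -1},
  {"x": -0.031,"y": -0.032,"z": 0.015,"wx": 0,"wy": 0,"wz": 0,"hand": -1},
  {"x": -0.031,"y": -0.032,"z": 0.022,"wx": 0,"wy": 0,"wz": 0,"hand": -1},
  {"x": -0.031,"y": -0.032,"z": 0.026,"wx": 0,"wy": 0,"wz": 0,"hand": -1},
  {"x": -0.031,"y": -0.032,"z": 0.026,"wx": 0,"wy": 0,"wz": 0,"hand": -1},
])

```text
time_s: 1.78
tool_pos: [510.2, 238.7, 130.0]
tcp_rot: [0.042, 0.999, -0.0, -0.0]
wrist_force: [-0.4, -0.2, 0.4]
opening: 85.5
```

```bash
python3 - <<'E'
from h import *
from scipy.spatial.transform import Rotation as R
st=readout.get_state();print(st['tool_pos'],st['tcp_rot'],st['joint_pos'])
s=snap('wrist','w1.png');T=np.eye(4);T[:3,:3]=R.from_quat(st['tcp_rot']).as_matrix();T[:3,3]=st['tool_pos']
W=world(s,T@s['T_tool_cam']);np.savez('w1.npz',W=W)
k=(W[...,2]>67)&(W[...,2]<82)&(abs(W[...,1]-238)<40)&(abs(W[...,0]-511)<110)
p=W[k];print(len(p),p.mean(0),cv2.minAreaRect(p[:,:2].astype(np.float32)))
c=p[:,:2].mean(0);print(np.linalg.svd(p[:,:2]-c,full_matrices=False)[2][0])
E
```

```text
[510.20757519 238.74401457 130.0159993 ] [ 4.22658711e-02  9.99106343e-01 -9.91599732e-05 -3.20257868e-04] [ 4.34938784e-01  4.11478622e-01  1.87050462e+00  1.55710949e-04
  8.60269467e-01 -1.05140221e+00]
5750 [498.38363182 236.8922777   73.11732058] ((510.09954833984375, 235.87451171875), (12.051880836486816, 167.5489501953125), 85.3438491821289)
[ 0.99676108 -0.08041979]
```

View pics/w1.png

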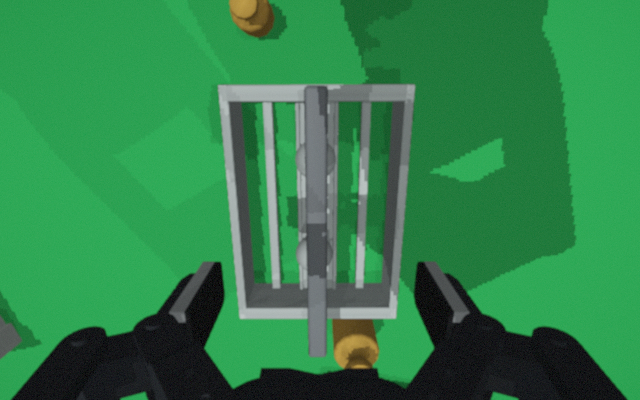

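Call:
send_rows([
  {"x": 0,"y": -0.0007,"z": 0.01,"wx": 0,"wy": 0,"wz": 0,"hand": -1},
  {"x": 0,"y": -0.0007,"z": 0.025,"wx": 0,"wy": 0,"wz": 0,"hand": -0.6},
  {"x": 0,"y": -0.0007,"z": 0.04,"wx": 0,"wy": 0,"wz": 0,"hand": -0.3},
  {"x": 0,"y": -0.0007,"z": 0.052,"wx": 0,"wy": 0,"wz": 0,"hand": 0},
  {"x": 0,"y": -0.0007,"z": 0.058,"wx": 0,"wy": 0,"wz": 0,"hand": 0.2},
  {"x": 0,"y": -0.0007,"z": 0.058,"wx": 0,"wy": 0,"wz": 0,"hand": 0.4},
  {"x": 0,"y": -0.0007,"z": 0.058,"wx": 0,"wy": 0,"wz": 0,"hand": 0.5},
  {"x": 0,"y": -0.0007,"z": 0.058,"wx": 0,"wy": 0,"wz": 0,"hand": 0.55},
], grip_force=50)

```text
time_s: 2.82
tool_pos: [511.2, 237.4, 72.7]
tcp_rot: [0.043, 0.999, 0.0, 0.0]
wrist_force: [-0.0, 0.8, 0.2]
opening: 19.1
```

Call:
send_rows([
  {"x": 0,"y": 0,"z": 0,"wx": 0,"wy": 0,"wz": 0,"hand": 0.6},
  {"x": 0,"y": 0,"z": 0,"wx": 0,"wy": 0,"wz": 0,"hand": 0.64},
  {"x": 0,"y": 0,"z": 0,"wx": 0,"wy": 0,"wz": 0,"hand": 0.68},
  {"x": 0,"y": 0,"z": 0,"wx": 0,"wy": 0,"wz": 0,"hand": 0.72},
  {"x": 0,"y": 0,"z": 0,"wx": 0,"wy": 0,"wz": 0,"hand": 0.76},
  {"x": 0,"y": 0,"z": 0,"wx": 0,"wy": 0,"wz": 0,"hand": 0.85},
  {"x": 0,"y": 0,"z": 0,"wx": 0,"wy": 0,"wz": 0,"hand": 1},
], grip_force=50)

```text
time_s: 3.7
tool_pos: [511.0, 237.3, 72.5]
tcp_rot: [0.043, 0.999, 0.0, 0.0]
wrist_force: [-1.7, -0.2, 4.5]
opening: 11.3
```

```bash
python3 - <<'E'
from h import *
st=readout.get_state();print(st)
i=snap('top','t1.png')['img'];cv2.imwrite('pics/t1c.png',cv2.resize(i[165:305,130:280,::-1],None,fx=4,fy=4))
snap('wrist','w2.png')
E
```

```text
{'time_s': 3.7, 'joint_pos': array([ 4.32113588e-01,  4.97722831e-01,  1.89887603e+00, -2.15767455e-05,
        7.44876457e-01, -1.05297495e+00]), 'dq': array([ 0.00067988,  0.00091251, -0.00032297,  0.00083078, -0.0009094 ,
        0.0003161 ]), 'effort': array([-3.98935452e-01, -5.70282090e+01, -2.29256094e+01,  4.88622207e-02,
       -4.95193563e-01,  1.78451892e-01]), 'tool_pos': array([510.96866816, 237.29609128,  72.45646132]), 'tcp_rot': array([4.28328539e-02, 9.99082250e-01, 2.03251244e-05, 5.55181643e-05]), 'wrist_force': array([-1.70069214, -0.17862804,  4.46792995]), 'wrist_torque': array([-0.10002926,  0.23517716,  0.15284493]), 'opening': 11.25385785512407}
```

View pics/w2.png

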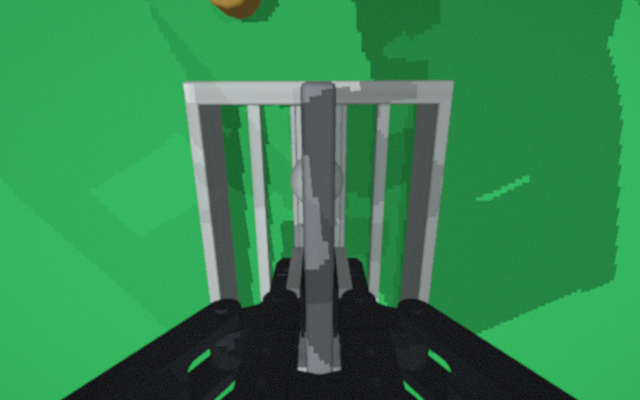

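Call:
send_rows([
  {"x": 0,"y": 0,"z": -0.001,"wx": 0,"wy": 0,"wz": 0,"hand": 1},
  {"x": 0,"y": 0,"z": -0.003,"wx": 0,"wy": 0,"wz": 0,"hand": 1},
  {"x": 0,"y": 0,"z": -0.007,"wx": 0,"wy": 0,"wz": 0,"hand": 1},
  {"x": 0,"y": 0,"z": -0.013,"wx": 0,"wy": 0,"wz": 0,"hand": 1},
  {"x": 0,"y": 0,"z": -0.021,"wx": 0,"wy": 0,"wz": 0,"hand": 1},
  {"x": 0,"y": 0,"z": -0.03,"wx": 0,"wy": 0,"wz": 0,"hand": 1},
  {"x": 0,"y": 0,"z": -0.04,"wx": 0,"wy": 0,"wz": 0,"hand": 1},
  {"x": 0,"y": 0,"z": -0.051,"wx": 0,"wy": 0,"wz": 0,"hand": 1},
])

```text
time_s: 4.8
tool_pos: [510.9, 237.3, 124.1]
tcp_rot: [0.043, 0.999, 0.0, 0.0]
wrist_force: [0.1, -0.0, -6.3]
opening: 11.3
```

Call:
send_rows([
  {"x": 0,"y": 0,"z": -0.012,"wx": 0,"wy": 0,"wz": 0,"hand": 1},
  {"x": 0,"y": 0,"z": -0.024,"wx": 0,"wy": 0,"wz": 0,"hand": 1},
  {"x": 0,"y": 0,"z": -0.036,"wx": 0,"wy": 0,"wz": 0,"hand": 1},
  {"x": 0,"y": 0,"z": -0.047,"wx": 0,"wy": 0,"wz": 0,"hand": 1},
  {"x": 0,"y": 0,"z": -0.057,"wx": 0,"wy": 0,"wz": 0,"hand": 1},
  {"x": 0,"y": 0,"z": -0.065,"wx": 0,"wy": 0,"wz": 0,"hand": 1},
  {"x": 0,"y": 0,"z": -0.07,"wx": 0,"wy": 0,"wz": 0,"hand": 1},
  {"x": 0,"y": 0,"z": -0.072,"wx": 0,"wy": 0,"wz": 0,"hand": 1},
])

```text
time_s: 5.8
tool_pos: [510.9, 237.3, 195.5]
tcp_rot: [0.043, 0.999, 0.0, 0.0]
wrist_force: [-0.0, 0.5, -7.9]
opening: 11.5
```

```bash
python3 - <<'E'
from h import *
st=readout.get_state();print(st)
snap('side','s2.png');snap('top','t2.png')
E
```

```text
{'time_s': 5.8, 'joint_pos': array([ 4.32076640e-01,  3.24963136e-01,  1.82421504e+00, -2.69065013e-05,
        9.92348955e-01, -1.05290890e+00]), 'dq': array([ 1.29285710e-03, -1.42346467e-02, -8.58984696e-03,  3.99256522e-05,
        2.86452647e-02,  1.78642474e-04]), 'effort': array([ 3.78296769e-03, -5.89820766e+01, -3.33240473e+01, -5.15684063e-03,
        5.40840905e-03,  3.04297027e-04]), 'tool_pos': array([510.9259537 , 237.25070697, 195.46335665]), 'tcp_rot': array([4.28848836e-02, 9.99080020e-01, 4.96503976e-06, 3.42870331e-05]), 'wrist_force': array([-0.03457575,  0.49445895, -7.88525058]), 'wrist_torque': array([-0.04258727,  0.02093754,  0.00747758]), 'opening': 11.454604524456792}
```

View pics/s2.png

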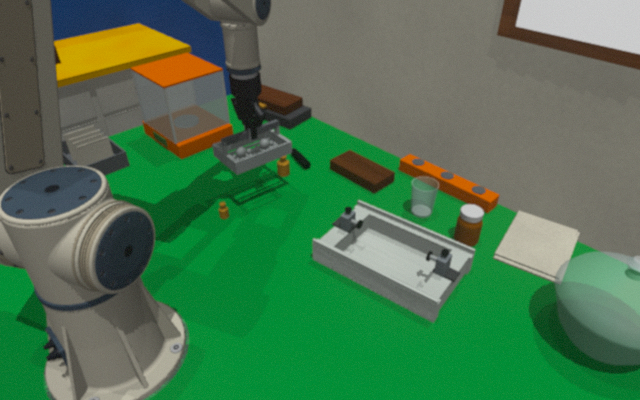

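Call:
send_rows([
  {"x": -0.0002,"y": -0.001,"z": 0,"wx": 0,"wy": 0,"wz": 0,"hand": 1},
  {"x": -0.0007,"y": -0.004,"z": 0,"wx": 0,"wy": 0,"wz": 0,"hand": 1},
  {"x": -0.0017,"y": -0.009,"z": 0,"wx": 0,"wy": 0,"wz": 0,"hand": 1},
  {"x": -0.0029,"y": -0.016,"z": 0,"wx": 0,"wy": 0,"wz": 0,"hand": 1},
  {"x": -0.0046,"y": -0.025,"z": 0,"wx": 0,"wy": 0,"wz": 0,"hand": 1},
  {"x": -0.0066,"y": -0.036,"z": 0,"wx": 0,"wy": 0,"wz": 0,"hand": 1},
  {"x": -0.009,"y": -0.049,"z": 0,"wx": 0,"wy": 0,"wz": 0,"hand": 1},
  {"x": -0.0118,"y": -0.064,"z": 0,"wx": 0,"wy": 0,"wz": 0,"hand": 1},
])

```text
time_s: 6.9
tool_pos: [517.3, 171.4, 195.3]
tcp_rot: [0.043, 0.999, -0.0, 0.0]
wrist_force: [1.2, 0.4, -6.9]
opening: 11.0
```

Call:
send_rows([
  {"x": -0.0031,"y": -0.017,"z": 0,"wx": 0,"wy": 0,"wz": 0,"hand": 1},
  {"x": -0.0065,"y": -0.035,"z": 0,"wx": 0,"wy": 0,"wz": 0,"hand": 1},
  {"x": -0.0098,"y": -0.053,"z": 0,"wx": 0,"wy": 0,"wz": 0,"hand": 1},
  {"x": -0.0131,"y": -0.071,"z": 0,"wx": 0,"wy": 0,"wz": 0,"hand": 1},
  {"x": -0.0164,"y": -0.089,"z": 0,"wx": 0,"wy": 0,"wz": 0,"hand": 1},
  {"x": -0.0197,"y": -0.107,"z": 0,"wx": 0,"wy": 0,"wz": 0,"hand": 1},
  {"x": -0.023,"y": -0.125,"z": 0,"wx": 0,"wy": 0,"wz": 0,"hand": 1},
  {"x": -0.0264,"y": -0.143,"z": 0,"wx": 0,"wy": 0,"wz": 0,"hand": 1},
])

```text
time_s: 7.9
tool_pos: [531.3, 26.6, 195.3]
tcp_rot: [0.043, 0.999, 0.0, -0.0]
wrist_force: [0.2, 0.1, -6.9]
opening: 11.1
```

Call:
send_rows([
  {"x": -0.0033,"y": -0.018,"z": 0,"wx": 0,"wy": 0,"wz": 0,"hand": 1},
  {"x": -0.0066,"y": -0.036,"z": 0,"wx": 0,"wy": 0,"wz": 0,"hand": 1},
  {"x": -0.01,"y": -0.054,"z": 0,"wx": 0,"wy": 0,"wz": 0,"hand": 1},
  {"x": -0.0133,"y": -0.072,"z": 0,"wx": 0,"wy": 0,"wz": 0,"hand": 1},
  {"x": -0.0166,"y": -0.09,"z": 0,"wx": 0,"wy": 0,"wz": 0,"hand": 1},
  {"x": -0.0199,"y": -0.108,"z": 0,"wx": 0,"wy": 0,"wz": 0,"hand": 1},
  {"x": -0.0232,"y": -0.126,"z": 0,"wx": 0,"wy": 0,"wz": 0,"hand": 1},
  {"x": -0.0265,"y": -0.144,"z": 0,"wx": 0,"wy": 0,"wz": 0,"hand": 1},
])

```text
time_s: 8.9
tool_pos: [545.4, -119.2, 195.3]
tcp_rot: [0.043, 0.999, 0.0, 0.0]
wrist_force: [1.3, -0.5, -6.9]
opening: 11.2
```

Call:
send_rows([
  {"x": -0.0033,"y": -0.018,"z": 0,"wx": 0,"wy": 0,"wz": 0,"hand": 1},
  {"x": -0.0063,"y": -0.034,"z": 0,"wx": 0,"wy": 0,"wz": 0,"hand": 1},
  {"x": -0.0088,"y": -0.048,"z": 0,"wx": 0,"wy": 0,"wz": 0,"hand": 1},
  {"x": -0.0111,"y": -0.06,"z": 0,"wx": 0,"wy": 0,"wz": 0,"hand": 1},
  {"x": -0.0129,"y": -0.07,"z": 0,"wx": 0,"wy": 0,"wz": 0,"hand": 1},
  {"x": -0.0144,"y": -0.078,"z": 0,"wx": 0,"wy": 0,"wz": 0,"hand": 1},
  {"x": -0.0155,"y": -0.084,"z": 0,"wx": 0,"wy": 0,"wz": 0,"hand": 1},
  {"x": -0.0162,"y": -0.088,"z": 0,"wx": 0,"wy": 0,"wz": 0,"hand": 1},
])

```text
time_s: 9.9
tool_pos: [553.9, -207.2, 195.3]
tcp_rot: [0.043, 0.999, 0.0, -0.0]
wrist_force: [-0.5, 0.4, -7.0]
opening: 11.1
```

Call:
send_rows([
  {"x": -0.0004,"y": -0.002,"z": 0,"wx": 0,"wy": 0,"wz": -0.4,"hand": 1},
  {"x": -0.0005,"y": -0.003,"z": 0,"wx": 0,"wy": 0,"wz": -1.2,"hand": 1},
  {"x": -0.0005,"y": -0.003,"z": 0,"wx": 0,"wy": 0,"wz": -2.4,"hand": 1},
  {"x": -0.0005,"y": -0.003,"z": 0,"wx": 0,"wy": 0,"wz": -3.8,"hand": 1},
  {"x": -0.0005,"y": -0.003,"z": 0,"wx": 0,"wy": 0,"wz": -5.2,"hand": 1},
  {"x": -0.0005,"y": -0.003,"z": 0,"wx": 0,"wy": 0,"wz": -6.6,"hand": 1},
  {"x": -0.0005,"y": -0.003,"z": 0,"wx": 0,"wy": 0,"wz": -8,"hand": 1},
  {"x": -0.0005,"y": -0.003,"z": 0,"wx": 0,"wy": 0,"wz": -9.4,"hand": 1},
])

```text
time_s: 10.9
tool_pos: [554.1, -210.1, 195.3]
tcp_rot: [-0.04, 0.999, 0.0, -0.0]
wrist_force: [0.9, 0.5, -6.6]
opening: 11.3
```

Call:
send_rows([
  {"x": 0,"y": 0,"z": 0,"wx": 0,"wy": 0,"wz": -1.4,"hand": 1},
  {"x": 0,"y": 0,"z": 0,"wx": 0,"wy": 0,"wz": -2.6,"hand": 1},
  {"x": 0,"y": 0,"z": 0,"wx": 0,"wy": 0,"wz": -3.6,"hand": 1},
  {"x": 0,"y": 0,"z": 0,"wx": 0,"wy": 0,"wz": -4.2,"hand": 1},
  {"x": 0,"y": 0,"z": 0,"wx": 0,"wy": 0,"wz": -4.4,"hand": 1},
])

```text
time_s: 11.52
tool_pos: [554.1, -210.1, 195.3]
tcp_rot: [-0.078, 0.997, 0.0, -0.0]
wrist_force: [-0.2, -0.3, -7.4]
opening: 11.2
```

```bash
cat >> h.py <<'E'
from scipy.spatial.transform import Rotation as R
def wristW(s,st):
    T=np.eye(4);T[:3,:3]=R.from_quat(st['tcp_rot']).as_matrix();T[:3,3]=st['tool_pos'];return world(s,T@s['T_tool_cam'])
E
python3 - <<'E'
from h import *
st=readout.get_state();print(st['time_s'],st['tool_pos'],st['tcp_rot'],st['joint_pos'],st['wrist_force'],st['opening'])
q=st['tcp_rot'];m=R.from_quat(q).as_matrix();print(m,np.degrees(np.arctan2(m[1,1],m[0,1])))
s=snap('top','t3.png');np.savez('t3.npz',**s);snap('side','s3.png')
W=world(s);a=abs
for nm,z in(('rim',(105,125)),('bar',(140,165))):
    k=(W[...,2]>z[0])&(W[...,2]<z[1])&(a(W[...,0]-554)<110)&(a(W[...,1]+210)<90)
    p=W[k];print(nm,len(p),cv2.minAreaRect(p[:,:2].astype(np.float32)),np.median(p[:,2]))
s=snap('wrist','w3.png');np.savez('w3.npz',W=wristW(s,st))
E
```

```text
11.525 [ 554.13277661 -210.08906252  195.28754656] [-7.75543355e-02  9.96988127e-01  7.71357165e-06 -9.30970206e-06] [-3.64922003e-01  3.67545419e-01  1.76077870e+00  7.03195261e-06
  1.01329196e+00 -2.09098663e+00] [-0.19692384 -0.28672849 -7.37943926] 11.248968966404602
[[-9.87970650e-01 -1.54641503e-01 -1.97597667e-05]
 [-1.54641503e-01  9.87970650e-01  1.39366632e-05]
 [ 1.73668830e-05  1.68246942e-05 -1.00000000e+00]] 98.89600520980868
rim 64 ((552.6481323242188, -206.35189819335938), (163.5098876953125, 115.21192169189453), 8.937681198120117) 123.89859917744894
bar 1503 ((554.3086547851562, -207.72056579589844), (170.40248107910156, 120.1065444946289), 8.515901565551758) 155.34314394553144
```

View pics/t3.png

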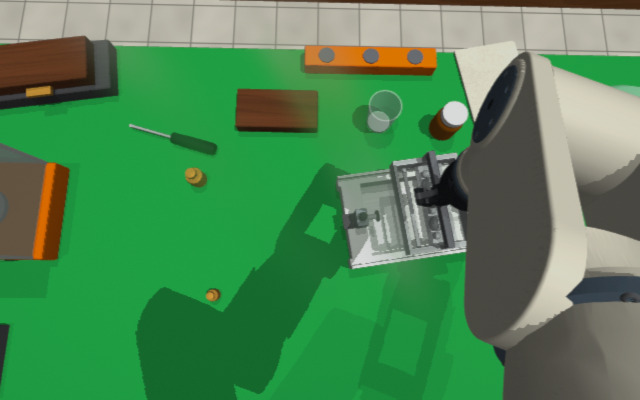

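View pics/w3.png

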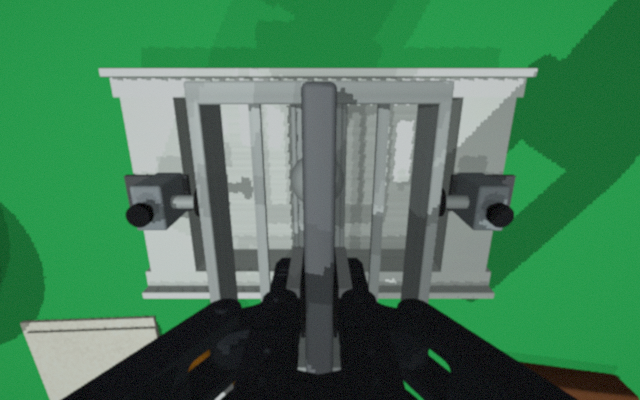

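View pics/s3.png

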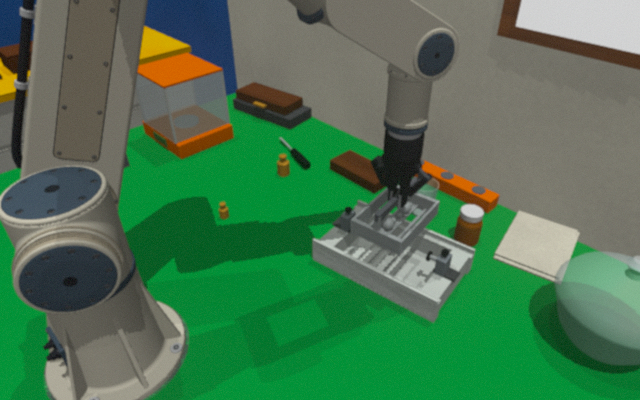

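```bash
python3 - <<'E'
from h import *
W=np.load('w3.npz')['W'];a=np.radians(8.85);r=np.array([[np.cos(a),np.sin(a)],[-np.sin(a),np.cos(a)]])
L=W.copy();L[...,:2]=(W[...,:2]-[554.13,-210.09])@r.T
for nm,z in(('lip',(55,68)),('rim',(150,166)),('bar',(190,205)),('ledge',(46,54)),('stop',(68,120))):
    k=(L[...,2]>z[0])&(L[...,2]<z[1])&(abs(L[...,0])<130)&(abs(L[...,1])<180)&(np.arange(400)[:,None]<300)
    p=L[k][:,:3];
    if len(p):print(nm,len(p),np.percentile(p,[0,.5,50,99.5,100],axis=0).round(1).tolist())
E
```

```text
lip 6102 [[-96.0, -157.3, 55.0], [-95.9, -155.2, 55.2], [-91.5, -3.0, 60.1], [92.9, 151.1, 67.5], [93.6, 153.2, 68.0]]
rim 11880 [[-85.9, -61.4, 150.0], [-85.8, -60.7, 150.2], [-69.8, -4.1, 155.9], [26.2, 58.6, 157.8], [29.2, 59.2, 158.5]]
bar 8223 [[-84.7, -20.2, 190.0], [-84.3, -19.0, 190.5], [-43.0, -1.1, 196.0], [-1.6, 17.2, 204.4], [-0.0, 18.3, 205.0]]
ledge 20020 [[-90.3, -158.0, 46.0], [-90.2, -155.8, 46.3], [-31.0, -13.6, 48.3], [88.0, 153.1, 53.8], [88.9, 156.2, 54.0]]
stop 5278 [[-19.0, -133.1, 68.0], [-18.7, -131.6, 68.5], [-4.9, 87.1, 89.6], [14.5, 130.2, 105.5], [15.0, 131.7, 106.6]]
```

Call:
send_rows([
  {"x": 0,"y": -0.0003,"z": 0.002,"wx": 0,"wy": 0,"wz": 0,"hand": 1},
  {"x": 0,"y": -0.0007,"z": 0.006,"wx": 0,"wy": 0,"wz": 0,"hand": 1},
  {"x": 0,"y": -0.0011,"z": 0.012,"wx": 0,"wy": 0,"wz": 0,"hand": 1},
  {"x": 0,"y": -0.0013,"z": 0.02,"wx": 0,"wy": 0,"wz": 0,"hand": 1},
  {"x": 0,"y": -0.0013,"z": 0.029,"wx": 0,"wy": 0,"wz": 0,"hand": 1},
  {"x": 0,"y": -0.0013,"z": 0.038,"wx": 0,"wy": 0,"wz": 0,"hand": 1},
  {"x": 0,"y": -0.0013,"z": 0.047,"wx": 0,"wy": 0,"wz": 0,"hand": 1},
  {"x": 0,"y": -0.0013,"z": 0.055,"wx": 0,"wy": 0,"wz": 0,"hand": 1},
])

```text
time_s: 12.68
tool_pos: [554.3, -211.3, 139.6]
tcp_rot: [-0.077, 0.997, 0.0, -0.0]
wrist_force: [-0.6, 0.7, -7.6]
opening: 11.0
```

Call:
send_rows([
  {"x": 0,"y": 0,"z": 0.006,"wx": 0,"wy": 0,"wz": 0,"hand": 1},
  {"x": 0,"y": 0,"z": 0.01,"wx": 0,"wy": 0,"wz": 0,"hand": 1},
  {"x": 0,"y": 0,"z": 0.0125,"wx": 0,"wy": 0,"wz": 0,"hand": 1},
  {"x": 0,"y": 0,"z": 0.014,"wx": 0,"wy": 0,"wz": 0,"hand": 1},
  {"x": 0,"y": 0,"z": 0.015,"wx": 0,"wy": 0,"wz": 0,"hand": 1},
  {"x": 0,"y": 0,"z": 0.0155,"wx": 0,"wy": 0,"wz": 0,"hand": 1},
  {"x": 0,"y": 0,"z": 0.016,"wx": 0,"wy": 0,"wz": 0,"hand": 1},
])

```text
time_s: 13.55
tool_pos: [554.4, -211.4, 124.4]
tcp_rot: [-0.077, 0.997, -0.0, 0.0]
wrist_force: [0.2, 0.4, -7.7]
opening: 11.2
```

```bash
python3 - <<'E'
from h import *
st=readout.get_state();print(st['time_s'],st['tool_pos'],st['wrist_force'],st['wrist_torque'])
s=snap('wrist','w4.png');W=wristW(s,st);a=np.radians(8.85);r=np.array([[np.cos(a),np.sin(a)],[-np.sin(a),np.cos(a)]])
L=W.copy();L[...,:2]=(W[...,:2]-st['tool_pos'][:2])@r.T
for nm,z in(('lip',(57,66)),('rim',(80,90))):
    k=(L[...,2]>z[0])&(L[...,2]<z[1])&(abs(L[...,0])<130)&(abs(L[...,1])<180)&(np.arange(400)[:,None]<300)
    p=L[k][:,:3];
    if len(p):print(nm,len(p),np.percentile(p,[0,.5,50,99.5,100],axis=0).round(1).tolist())
snap('side','s4.png')
E
```

```text
13.55 [ 554.40040266 -211.38062018  124.3687709 ] [ 0.18402409  0.39770309 -7.69349676] [-0.0189117   0.02139036 -0.00696061]
lip 17130 [[-96.5, -155.8, 57.0], [-96.3, -151.7, 57.1], [-68.8, 3.1, 59.8], [40.6, 150.6, 65.8], [46.5, 154.5, 66.0]]
rim 15793 [[-85.8, -133.0, 80.0], [-85.8, -128.0, 80.1], [-41.3, 8.1, 85.1], [25.6, 130.4, 90.0], [29.1, 133.3, 90.0]]
```

View pics/w4.png

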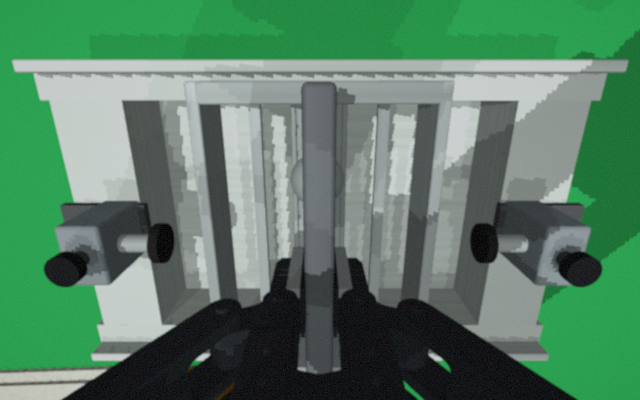

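Call:
send_rows([
  {"x": 0,"y": 0,"z": 0.0005,"wx": 0,"wy": 0,"wz": 0,"hand": 1},
  {"x": 0,"y": 0,"z": 0.0009,"wx": 0,"wy": 0,"wz": 0,"hand": 1},
  {"x": 0,"y": 0,"z": 0.0012,"wx": 0,"wy": 0,"wz": 0,"hand": 1},
  {"x": 0,"y": 0,"z": 0.0015,"wx": 0,"wy": 0,"wz": 0,"hand": 1},
  {"x": 0,"y": 0,"z": 0.0017,"wx": 0,"wy": 0,"wz": 0,"hand": 1},
  {"x": 0,"y": 0,"z": 0.0017,"wx": 0,"wy": 0,"wz": 0,"hand": 1},
])

```text
time_s: 14.4
tool_pos: [554.4, -211.4, 122.6]
tcp_rot: [-0.077, 0.997, -0.0, -0.0]
wrist_force: [0.6, -0.4, -6.6]
opening: 10.9
```

Call:
send_rows([
  {"x": 0,"y": 0,"z": 0.0003,"wx": 0,"wy": 0,"wz": 0,"hand": 1},
  {"x": 0,"y": 0,"z": 0.0006,"wx": 0,"wy": 0,"wz": 0,"hand": 1},
  {"x": 0,"y": 0,"z": 0.0008,"wx": 0,"wy": 0,"wz": 0,"hand": 1},
])

```text
time_s: 14.78
tool_pos: [554.4, -211.4, 122.5]
tcp_rot: [-0.077, 0.997, -0.0, 0.0]
wrist_force: [-4.9, 2.4, 6.4]
opening: 11.1
```

Call:
send_rows([
  {"x": 0,"y": 0.001,"z": -0.0002,"wx": 0,"wy": 0,"wz": 0,"hand": 1},
  {"x": 0,"y": 0.004,"z": -0.0002,"wx": 0,"wy": 0,"wz": 0,"hand": 1},
  {"x": 0,"y": 0.008,"z": -0.0002,"wx": 0,"wy": 0,"wz": 0,"hand": 1},
  {"x": 0,"y": 0.012,"z": -0.0002,"wx": 0,"wy": 0,"wz": 0,"hand": 1},
  {"x": 0,"y": 0.015,"z": -0.0002,"wx": 0,"wy": 0,"wz": 0,"hand": 1},
  {"x": 0,"y": 0.017,"z": -0.0002,"wx": 0,"wy": 0,"wz": 0,"hand": 1},
  {"x": 0,"y": 0.018,"z": -0.0002,"wx": 0,"wy": 0,"wz": 0,"hand": 1},
])

```text
time_s: 15.65
tool_pos: [552.5, -193.9, 122.5]
tcp_rot: [-0.078, 0.997, -0.001, 0.001]
wrist_force: [0.2, -4.9, -0.3]
opening: 10.8
```

```bash
cat > y.py <<'E'
from h import *
st=readout.get_state();a=np.radians(8.85);d=st['tool_pos'][:2]-[554.4,-211.4];yv=np.array([-np.sin(a),np.cos(a)])
f=st['wrist_force'];print('t',st['time_s'],'y',(d@yv).round(2),'x',(d@[yv[1],-yv[0]]).round(2),'z',st['tool_pos'][2].round(2),'Fy',(f[:2]@yv).round(2),'Fx',(f[:2]@[yv[1],-yv[0]]).round(2),'Fz',f[2].round(2),st['wrist_torque'].round(2))
E
python3 y.py
```

```text
t 15.65 y 17.56 x 0.76 z 122.47 Fy -4.84 Fx -0.53 Fz -0.3 [-0.53 -0.06  0.05]
```

Call:
send_rows([
  {"x": 0,"y": 0.001,"z": 0,"wx": 0,"wy": 0,"wz": 0,"hand": 1},
  {"x": 0,"y": 0.002,"z": 0,"wx": 0,"wy": 0,"wz": 0,"hand": 1},
])

```text
time_s: 15.9
tool_pos: [552.2, -192.0, 122.5]
tcp_rot: [-0.078, 0.997, -0.001, 0.001]
wrist_force: [0.0, -4.1, -1.1]
opening: 11.1
```

```bash
python3 y.py
```

```text
t 15.9 y 19.47 x 0.79 z 122.49 Fy -4.04 Fx -0.62 Fz -1.09 [-0.56 -0.12 -0.01]
```

Call:
send_rows([
  {"x": 0,"y": 0.001,"z": 0,"wx": 0,"wy": 0,"wz": 0,"hand": 1},
  {"x": 0,"y": 0.002,"z": 0,"wx": 0,"wy": 0,"wz": 0,"hand": 1},
])

```text
time_s: 16.15
tool_pos: [551.9, -190.1, 122.5]
tcp_rot: [-0.078, 0.997, -0.001, 0.001]
wrist_force: [1.2, -3.7, -0.4]
opening: 11.2
```

```bash
python3 y.py
```

```text
t 16.15 y 21.47 x 0.77 z 122.48 Fy -3.82 Fx 0.61 Fz -0.44 [-0.57 -0.1  -0.01]
```

Call:
send_rows([
  {"x": 0,"y": 0.001,"z": 0,"wx": 0,"wy": 0,"wz": 0,"hand": 1},
  {"x": 0,"y": 0.002,"z": 0,"wx": 0,"wy": 0,"wz": 0,"hand": 1},
])

```text
time_s: 16.4
tool_pos: [551.6, -188.1, 122.5]
tcp_rot: [-0.078, 0.997, -0.001, 0.001]
wrist_force: [1.7, -4.3, 0.0]
opening: 11.4
```

```bash
python3 y.py
```

```text
t 16.4 y 23.45 x 0.78 z 122.49 Fy -4.54 Fx 0.97 Fz 0.01 [-0.55 -0.11  0.05]
```

Call:
send_rows([
  {"x": 0,"y": 0.0008,"z": 0,"wx": 0,"wy": 0,"wz": 0,"hand": 1},
  {"x": 0,"y": 0.0015,"z": 0,"wx": 0,"wy": 0,"wz": 0,"hand": 1},
])

```text
time_s: 16.65
tool_pos: [551.3, -186.6, 122.5]
tcp_rot: [-0.078, 0.997, -0.001, 0.001]
wrist_force: [1.1, -4.4, 1.2]
opening: 11.2
```

```bash
python3 y.py
```

```text
t 16.65 y 24.96 x 0.76 z 122.49 Fy -4.56 Fx 0.44 Fz 1.22 [-0.74 -0.12 -0.01]
```

Call:
send_rows([
  {"x": 0,"y": 0.0008,"z": 0,"wx": 0,"wy": 0,"wz": 0,"hand": 1},
  {"x": 0,"y": 0.0015,"z": 0,"wx": 0,"wy": 0,"wz": 0,"hand": 1},
])

```text
time_s: 16.9
tool_pos: [551.1, -185.1, 122.5]
tcp_rot: [-0.078, 0.997, -0.001, 0.001]
wrist_force: [1.0, -6.0, 2.6]
opening: 11.4
```

```bash
python3 y.py
```

```text
t 16.9 y 26.47 x 0.76 z 122.47 Fy -6.12 Fx 0.04 Fz 2.62 [-0.86 -0.17 -0.03]
```

Call:
send_rows([
  {"x": 0,"y": 0.0008,"z": 0,"wx": 0,"wy": 0,"wz": 0,"hand": 1},
  {"x": 0,"y": 0.0015,"z": 0,"wx": 0,"wy": 0,"wz": 0,"hand": 1},
])

```text
time_s: 17.15
tool_pos: [550.9, -183.7, 122.5]
tcp_rot: [-0.078, 0.997, -0.001, 0.001]
wrist_force: [2.0, -5.7, 2.8]
opening: 11.2
```

```bash
python3 y.py
```

```text
t 17.15 y 27.96 x 0.76 z 122.49 Fy -5.94 Fx 1.11 Fz 2.79 [-1.01 -0.22  0.04]
```

Call:
send_rows([
  {"x": 0,"y": 0.0008,"z": -0.0002,"wx": 0,"wy": 0,"wz": 0,"hand": 1},
  {"x": 0,"y": 0.0015,"z": -0.0002,"wx": 0,"wy": 0,"wz": 0,"hand": 1},
])

```text
time_s: 17.4
tool_pos: [550.5, -182.1, 122.5]
tcp_rot: [-0.078, 0.997, -0.001, 0.001]
wrist_force: [1.6, -5.5, 0.5]
opening: 11.2
```

```bash
python3 y.py; python3 - <<'E'
from h import *
s=snap('wrist','w5.png')
E
```

```text
t 17.4 y 29.56 x 0.64 z 122.5 Fy -5.7 Fx 0.74 Fz 0.5 [-0.95 -0.24 -0.02]
```

View pics/w5.png

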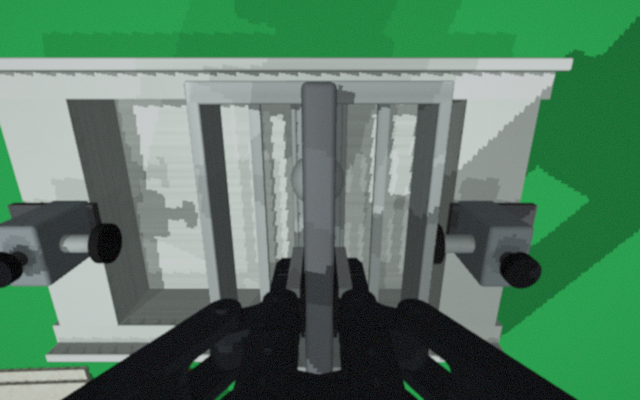

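Call:
send_rows([
  {"x": 0,"y": 0.0005,"z": 0,"wx": 0,"wy": 0,"wz": 0,"hand": 1},
  {"x": 0,"y": 0.001,"z": 0,"wx": 0,"wy": 0,"wz": 0,"hand": 1},
])

```text
time_s: 17.7
tool_pos: [550.3, -181.3, 122.5]
tcp_rot: [-0.078, 0.997, -0.001, 0.001]
wrist_force: [1.7, -7.9, -0.0]
opening: 11.0
```

```bash
python3 y.py
```

```text
t 17.7 y 30.35 x 0.62 z 122.52 Fy -8.04 Fx 0.44 Fz -0.03 [-1.18 -0.21 -0.03]
```

Call:
send_rows([
  {"x": 0,"y": 0.0005,"z": 0,"wx": 0,"wy": 0,"wz": 0,"hand": 1},
  {"x": 0,"y": 0.001,"z": 0,"wx": 0,"wy": 0,"wz": 0,"hand": 1},
])

```text
time_s: 17.95
tool_pos: [550.2, -180.5, 122.6]
tcp_rot: [-0.078, 0.997, -0.001, 0.001]
wrist_force: [1.5, -8.0, -0.6]
opening: 11.2
```

```bash
python3 y.py
```

```text
t 17.95 y 31.13 x 0.64 z 122.55 Fy -8.13 Fx 0.27 Fz -0.61 [-1.4  -0.11 -0.01]
```

Call:
send_rows([
  {"x": 0,"y": -0.003,"z": 0,"wx": 0,"wy": 0,"wz": 0,"hand": 1},
  {"x": 0,"y": -0.01,"z": 0,"wx": 0,"wy": 0,"wz": 0,"hand": 1},
  {"x": 0,"y": -0.018,"z": 0,"wx": 0,"wy": 0,"wz": 0,"hand": 1},
  {"x": 0,"y": -0.026,"z": 0,"wx": 0,"wy": 0,"wz": 0,"hand": 1},
  {"x": 0,"y": -0.034,"z": 0,"wx": 0,"wy": 0,"wz": 0,"hand": 1},
  {"x": 0,"y": -0.042,"z": 0,"wx": 0,"wy": 0,"wz": 0,"hand": 1},
  {"x": 0,"y": -0.049,"z": 0,"wx": 0,"wy": 0,"wz": 0,"hand": 1},
  {"x": 0,"y": -0.051,"z": 0,"wx": 0,"wy": 0,"wz": 0,"hand": 1},
])

```text
time_s: 18.95
tool_pos: [556.9, -228.1, 122.5]
tcp_rot: [-0.077, 0.997, 0.002, -0.0]
wrist_force: [-1.8, 10.2, 9.9]
opening: 11.4
```

```bash
python3 y.py
```

```text
t 18.95 y -16.91 x -0.08 z 122.52 Fy 10.31 Fx -0.19 Fz 9.89 [1.6  0.22 0.01]
```

Call:
send_rows([
  {"x": 0,"y": -0.001,"z": 0,"wx": 0,"wy": 0,"wz": 0,"hand": 1},
  {"x": 0,"y": -0.002,"z": 0,"wx": 0,"wy": 0,"wz": 0,"hand": 1},
])

```text
time_s: 19.2
tool_pos: [557.1, -229.7, 122.5]
tcp_rot: [-0.077, 0.997, 0.002, -0.001]
wrist_force: [-1.8, 11.8, 10.1]
opening: 11.2
```

```bash
python3 y.py
```

```text
t 19.2 y -18.49 x -0.11 z 122.49 Fy 11.95 Fx 0.02 Fz 10.12 [ 1.68  0.18 -0.04]
```

Call:
send_rows([
  {"x": 0,"y": 0,"z": -0.0003,"wx": 0,"wy": 0,"wz": 0,"hand": 1},
  {"x": 0,"y": -0.0005,"z": -0.0005,"wx": 0,"wy": 0,"wz": 0,"hand": 1},
])

```text
time_s: 19.45
tool_pos: [557.2, -230.7, 122.5]
tcp_rot: [-0.077, 0.997, 0.001, -0.001]
wrist_force: [-0.8, 7.0, 2.8]
opening: 11.2
```

```bash
python3 y.py
```

```text
t 19.45 y -19.55 x -0.22 z 122.53 Fy 7.02 Fx 0.29 Fz 2.82 [ 0.88 -0.04  0.04]
```

Call:
send_rows([
  {"x": 0,"y": -0.0005,"z": 0,"wx": 0,"wy": 0,"wz": 0,"hand": 1},
  {"x": 0,"y": -0.001,"z": 0,"wx": 0,"wy": 0,"wz": 0,"hand": 1},
])

```text
time_s: 19.7
tool_pos: [557.3, -231.6, 122.5]
tcp_rot: [-0.077, 0.997, 0.002, -0.001]
wrist_force: [-0.5, 9.1, 4.8]
opening: 11.3
```

```bash
python3 y.py; python3 - <<'E'
from h import *
s=snap('wrist','w6.png')
E
```

```text
t 19.7 y -20.41 x -0.29 z 122.51 Fy 9.07 Fx 0.92 Fz 4.85 [1.24 0.04 0.02]
```

View pics/w6.png

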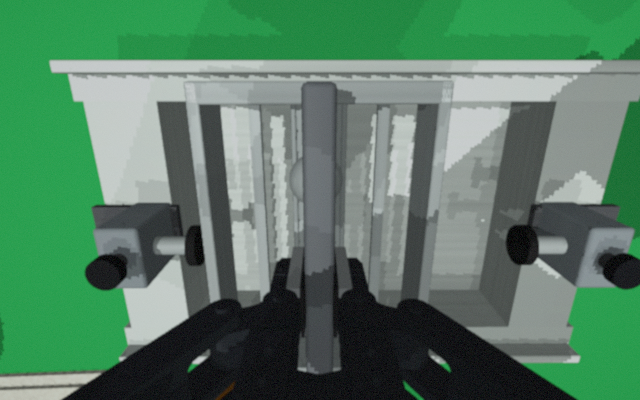

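Call:
send_rows([
  {"x": 0,"y": -0.001,"z": -0.0002,"wx": 0,"wy": 0,"wz": 0,"hand": 1},
  {"x": 0,"y": -0.002,"z": -0.0002,"wx": 0,"wy": 0,"wz": 0,"hand": 1},
])

```text
time_s: 20.0
tool_pos: [557.4, -233.7, 122.5]
tcp_rot: [-0.077, 0.997, 0.002, -0.001]
wrist_force: [-0.7, 6.2, 2.1]
opening: 11.1
```

```bash
python3 y.py
```

```text
t 20.0 y -22.55 x -0.45 z 122.5 Fy 6.25 Fx 0.28 Fz 2.13 [0.98 0.09 0.01]
```

Call:
send_rows([
  {"x": 0,"y": -0.0008,"z": 0,"wx": 0,"wy": 0,"wz": 0,"hand": 1},
  {"x": 0,"y": -0.0015,"z": 0,"wx": 0,"wy": 0,"wz": 0,"hand": 1},
])

```text
time_s: 20.25
tool_pos: [557.7, -235.2, 122.6]
tcp_rot: [-0.077, 0.997, 0.002, -0.001]
wrist_force: [-0.9, 7.3, 3.5]
opening: 11.0
```

```bash
python3 y.py
```

```text
t 20.25 y -24.04 x -0.45 z 122.56 Fy 7.35 Fx 0.2 Fz 3.53 [1.01 0.06 0.07]
```

Call:
send_rows([
  {"x": 0,"y": -0.0005,"z": 0,"wx": 0,"wy": 0,"wz": 0,"hand": 1},
  {"x": 0,"y": -0.001,"z": 0,"wx": 0,"wy": 0,"wz": 0,"hand": 1},
])

```text
time_s: 20.5
tool_pos: [557.8, -236.2, 122.5]
tcp_rot: [-0.077, 0.997, 0.002, -0.001]
wrist_force: [-0.6, 7.0, 4.8]
opening: 11.2
```

```bash
python3 y.py
```

```text
t 20.5 y -25.01 x -0.47 z 122.55 Fy 7.01 Fx 0.48 Fz 4.8 [1.07 0.07 0.09]
```

Call:
send_rows([
  {"x": 0,"y": -0.0005,"z": -0.0002,"wx": 0,"wy": 0,"wz": 0,"hand": 1},
  {"x": 0,"y": -0.001,"z": -0.0002,"wx": 0,"wy": 0,"wz": 0,"hand": 1},
])

```text
time_s: 20.75
tool_pos: [557.9, -237.0, 122.6]
tcp_rot: [-0.077, 0.997, 0.002, -0.001]
wrist_force: [0.1, 7.9, 2.9]
opening: 11.6
```

```bash
python3 y.py
```

```text
t 20.75 y -25.87 x -0.5 z 122.56 Fy 7.75 Fx 1.27 Fz 2.94 [ 1.16 -0.05  0.07]
```

Call:
send_rows([
  {"x": 0,"y": -0.0005,"z": 0,"wx": 0,"wy": 0,"wz": 0,"hand": 1},
  {"x": 0,"y": -0.001,"z": 0,"wx": 0,"wy": 0,"wz": 0,"hand": 1},
])

```text
time_s: 21.0
tool_pos: [558.0, -237.7, 122.6]
tcp_rot: [-0.077, 0.997, 0.002, -0.001]
wrist_force: [-0.9, 10.1, 3.2]
opening: 10.8
```

```bash
python3 y.py
```

```text
t 21.0 y -26.58 x -0.51 z 122.62 Fy 10.09 Fx 0.62 Fz 3.24 [1.38 0.05 0.03]
```

Call:
send_rows([
  {"x": 0,"y": -0.0005,"z": 0,"wx": 0,"wy": 0,"wz": 0,"hand": 1},
  {"x": 0,"y": -0.001,"z": 0,"wx": 0,"wy": 0,"wz": 0,"hand": 1},
])

```text
time_s: 21.25
tool_pos: [558.1, -238.4, 122.6]
tcp_rot: [-0.077, 0.997, 0.002, -0.001]
wrist_force: [-0.6, 11.0, 4.2]
opening: 11.0
```

```bash
python3 y.py;  python3 - <<'E'
from h import *
s=snap('wrist','w7.png')
E
```

```text
t 21.25 y -27.3 x -0.5 z 122.64 Fy 10.91 Fx 1.12 Fz 4.25 [1.63 0.08 0.05]
```

View pics/w7.png

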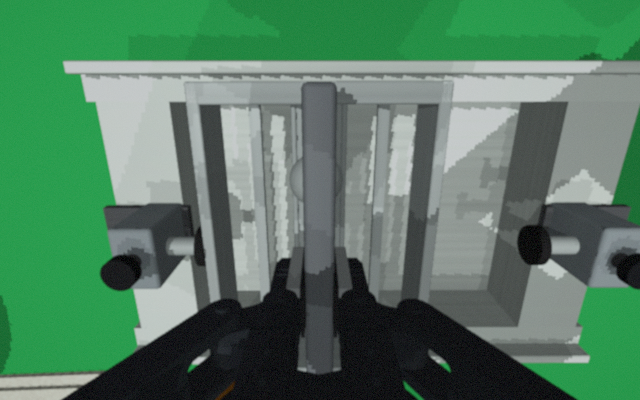

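Call:
send_rows([
  {"x": 0,"y": 0.02,"z": 0.0004,"wx": 0,"wy": 0,"wz": 0,"hand": 1},
  {"x": 0,"y": 0.043,"z": 0.0008,"wx": 0,"wy": 0,"wz": 0,"hand": 1},
  {"x": 0,"y": 0.063,"z": 0.0008,"wx": 0,"wy": 0,"wz": 0,"hand": 1},
  {"x": 0,"y": 0.065,"z": 0.0008,"wx": 0,"wy": 0,"wz": 0,"hand": 1},
], grip_force=80)

```text
time_s: 21.8
tool_pos: [549.3, -176.4, 122.8]
tcp_rot: [-0.078, 0.997, -0.001, 0.001]
wrist_force: [0.3, -13.6, 0.2]
opening: 10.7
```

```bash
python3 y.py
```

```text
t 21.8 y 35.34 x 0.32 z 122.78 Fy -13.52 Fx -1.77 Fz 0.23 [-1.97 -0.11 -0.01]
```

Call:
send_rows([
  {"x": 0,"y": -0.022,"z": -0.0004,"wx": 0,"wy": 0,"wz": 0,"hand": 1},
  {"x": 0,"y": -0.046,"z": -0.0008,"wx": 0,"wy": 0,"wz": 0,"hand": 1},
  {"x": 0,"y": -0.065,"z": -0.0008,"wx": 0,"wy": 0,"wz": 0,"hand": 1},
  {"x": 0,"y": -0.0665,"z": -0.0008,"wx": 0,"wy": 0,"wz": 0,"hand": 1},
])

```text
time_s: 22.3
tool_pos: [558.9, -243.2, 122.6]
tcp_rot: [-0.076, 0.997, 0.001, -0.001]
wrist_force: [-0.5, 10.2, 2.7]
opening: 10.6
```

```bash
python3 y.py; python3 - <<'E'
from h import *
s=snap('wrist','w8.png');s=snap('side','s8.png');cv2.imwrite('pics/s8c.png',cv2.resize(s['img'][180:330,290:490,::-1],None,fx=4,fy=4))
E
```

```text
t 22.3 y -32.07 x -0.47 z 122.61 Fy 10.2 Fx 1.04 Fz 2.7 [ 1.44 -0.02  0.05]
```

View pics/w8.png

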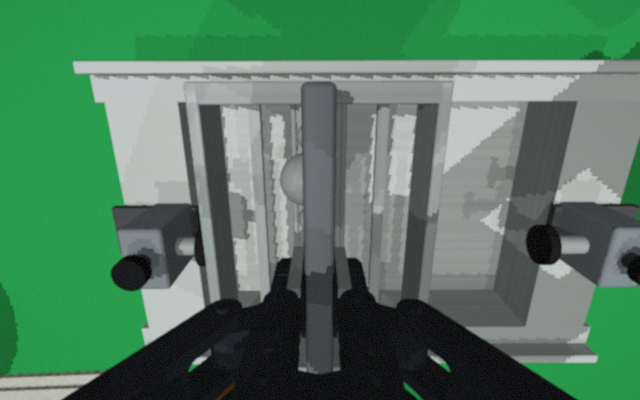

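View pics/s8c.png

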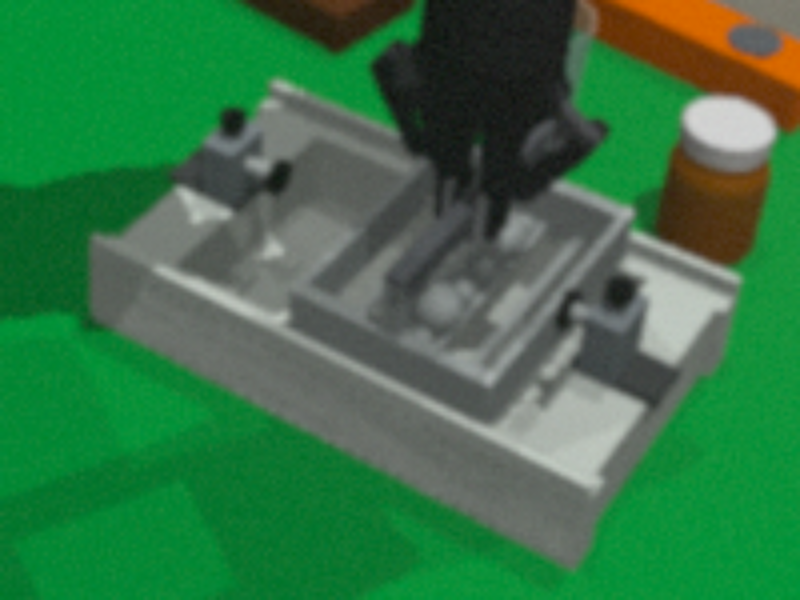

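Call:
send_rows([
  {"x": 0,"y": 0.04,"z": 0.0008,"wx": 0,"wy": 0,"wz": 0,"hand": 1},
  {"x": 0,"y": 0.056,"z": 0.0008,"wx": 0,"wy": 0,"wz": 0,"hand": 1},
  {"x": 0,"y": 0.0645,"z": 0.0008,"wx": 0,"wy": 0,"wz": 0,"hand": 1},
])

```text
time_s: 22.78
tool_pos: [549.8, -179.8, 122.7]
tcp_rot: [-0.078, 0.997, -0.001, 0.001]
wrist_force: [-0.3, -10.8, 2.1]
opening: 10.6
```

```bash
python3 y.py
```

```text
t 22.775 y 31.98 x 0.32 z 122.66 Fy -10.63 Fx -1.95 Fz 2.05 [-1.75  0.05 -0.02]
```

Call:
send_rows([
  {"x": 0,"y": -0.04,"z": -0.0008,"wx": 0,"wy": 0,"wz": 0,"hand": 1},
  {"x": 0,"y": -0.055,"z": -0.0008,"wx": 0,"wy": 0,"wz": 0,"hand": 1},
  {"x": 0,"y": -0.0625,"z": -0.0008,"wx": 0,"wy": 0,"wz": 0,"hand": 1},
])

```text
time_s: 23.15
tool_pos: [558.4, -240.3, 122.6]
tcp_rot: [-0.076, 0.997, 0.002, -0.001]
wrist_force: [-0.8, 12.4, 4.5]
opening: 10.7
```

```bash
python3 y.py; python3 - <<'E'
from h import *
s=snap('wrist','w9.png');s=snap('side','s9.png');cv2.imwrite('pics/s9c.png',cv2.resize(s['img'][200:300,340:480,::-1],None,fx=5.5,fy=5.5))
E
```

```text
t 23.15 y -29.13 x -0.48 z 122.65 Fy 12.35 Fx 1.07 Fz 4.47 [ 1.91 -0.01  0.06]
```

View pics/w9.png

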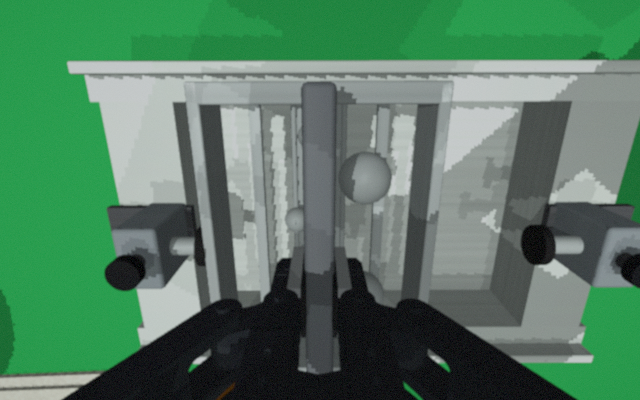

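View pics/s9c.png

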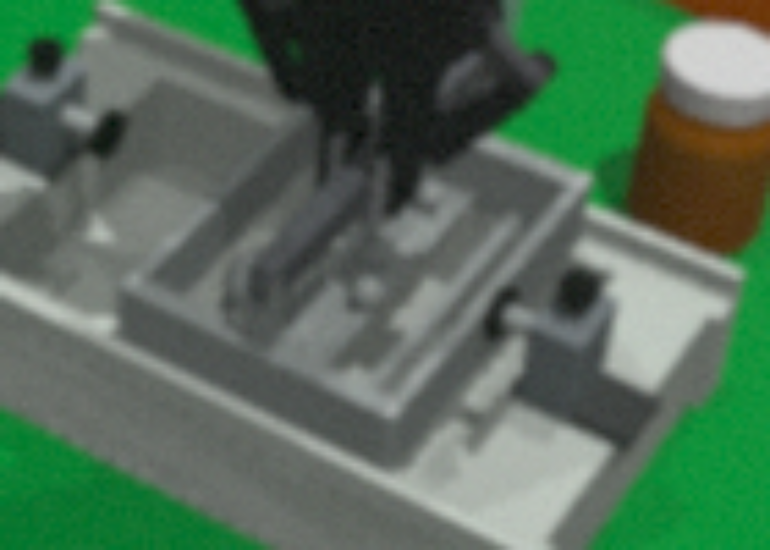

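Call:
send_rows([
  {"x": 0,"y": 0.043,"z": 0.0008,"wx": 0,"wy": 0,"wz": 0,"hand": 1},
  {"x": 0,"y": 0.058,"z": 0.0008,"wx": 0,"wy": 0,"wz": 0,"hand": 1},
  {"x": 0,"y": 0.064,"z": 0.0008,"wx": 0,"wy": 0,"wz": 0,"hand": 1},
])

```text
time_s: 23.62
tool_pos: [549.6, -178.1, 122.8]
tcp_rot: [-0.078, 0.997, -0.001, 0.001]
wrist_force: [-0.3, -13.6, 0.9]
opening: 10.5
```

```bash
python3 y.py
```

```text
t 23.625 y 33.62 x 0.33 z 122.85 Fy -13.37 Fx -2.38 Fz 0.91 [-2.3   0.05  0.  ]
```

Call:
send_rows([
  {"x": 0,"y": -0.044,"z": -0.0008,"wx": 0,"wy": 0,"wz": 0,"hand": 1},
  {"x": 0,"y": -0.058,"z": -0.0008,"wx": 0,"wy": 0,"wz": 0,"hand": 1},
  {"x": 0,"y": -0.065,"z": -0.0008,"wx": 0,"wy": 0,"wz": 0,"hand": 1},
])

```text
time_s: 24.0
tool_pos: [558.5, -240.6, 122.7]
tcp_rot: [-0.076, 0.997, 0.002, -0.001]
wrist_force: [-0.7, 12.8, 4.0]
opening: 10.7
```

```bash
python3 y.py
```

```text
t 24.0 y -29.53 x -0.45 z 122.7 Fy 12.75 Fx 1.29 Fz 4.02 [2.06 0.03 0.05]
```

Call:
send_rows([
  {"x": 0,"y": 0.044,"z": 0.0008,"wx": 0,"wy": 0,"wz": 0,"hand": 1},
  {"x": 0,"y": 0.059,"z": 0.0008,"wx": 0,"wy": 0,"wz": 0,"hand": 1},
  {"x": 0,"y": 0.065,"z": 0.0008,"wx": 0,"wy": 0,"wz": 0,"hand": 1},
  {"x": 0,"y": 0.021,"z": 0,"wx": 0,"wy": 0,"wz": 0,"hand": 1},
  {"x": 0,"y": 0.0065,"z": 0,"wx": 0,"wy": 0,"wz": 0,"hand": 1},
  {"x": 0,"y": -0.0005,"z": 0,"wx": 0,"wy": 0,"wz": 0,"hand": 1},
])

```text
time_s: 24.75
tool_pos: [558.6, -241.0, 122.7]
tcp_rot: [-0.076, 0.997, 0.002, -0.001]
wrist_force: [-0.6, 13.6, 5.3]
opening: 10.8
```

```bash
python3 y.py; python3 - <<'E'
from h import *
s=snap('wrist','w10.png');s=snap('side','s10.png');cv2.imwrite('pics/s10c.png',cv2.resize(s['img'][200:300,340:480,::-1],None,fx=5.5,fy=5.5))
E
```

```text
t 24.75 y -29.91 x -0.42 z 122.71 Fy 13.52 Fx 1.45 Fz 5.32 [ 2.11 -0.02  0.1 ]
```

View pics/w10.png

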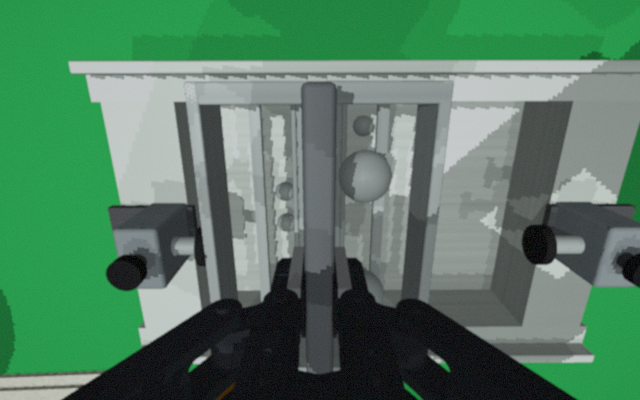

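View pics/s10c.png

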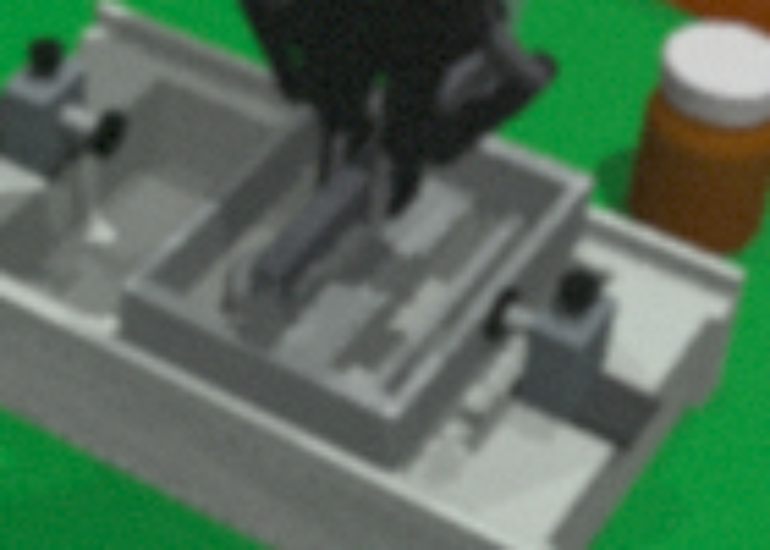

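Call:
send_rows([
  {"x": 0,"y": 0.044,"z": 0.0008,"wx": 0,"wy": 0,"wz": 0,"hand": 1},
  {"x": 0,"y": 0.059,"z": 0.0008,"wx": 0,"wy": 0,"wz": 0,"hand": 1},
  {"x": 0,"y": 0.0655,"z": 0.0008,"wx": 0,"wy": 0,"wz": 0,"hand": 1},
  {"x": 0,"y": 0.021,"z": 0,"wx": 0,"wy": 0,"wz": 0,"hand": 1},
  {"x": 0,"y": 0.007,"z": 0,"wx": 0,"wy": 0,"wz": 0,"hand": 1},
  {"x": 0,"y": 0,"z": 0,"wx": 0,"wy": 0,"wz": 0,"hand": 1},
])

```text
time_s: 25.6
tool_pos: [558.6, -241.0, 122.7]
tcp_rot: [-0.076, 0.997, 0.002, -0.001]
wrist_force: [-1.3, 13.6, 4.8]
opening: 10.5
```

```bash
python3 y.py
```

```text
t 25.6 y -29.88 x -0.43 z 122.7 Fy 13.63 Fx 0.85 Fz 4.79 [ 2.12 -0.01  0.05]
```

Call:
send_rows([
  {"x": 0,"y": 0.044,"z": 0.0008,"wx": 0,"wy": 0,"wz": 0,"hand": 1},
  {"x": 0,"y": 0.059,"z": 0.0008,"wx": 0,"wy": 0,"wz": 0,"hand": 1},
  {"x": 0,"y": 0.0655,"z": 0.0008,"wx": 0,"wy": 0,"wz": 0,"hand": 1},
])

```text
time_s: 25.98
tool_pos: [549.5, -177.8, 122.8]
tcp_rot: [-0.078, 0.997, -0.001, 0.0]
wrist_force: [-0.3, -13.8, 0.8]
opening: 10.4
```

```bash
python3 y.py; python3 - <<'E'
from h import *
st=readout.get_state()
s=snap('wrist','w11.png');np.savez('w11.npz',W=wristW(s,st))
s=snap('side','s11.png');cv2.imwrite('pics/s11c.png',cv2.resize(s['img'][190:300,320:480,::-1],None,fx=5,fy=5))
E
```

```text
t 25.975 y 33.93 x 0.31 z 122.84 Fy -13.55 Fx -2.43 Fz 0.81 [-2.33  0.09  0.07]
```

View pics/w11.png

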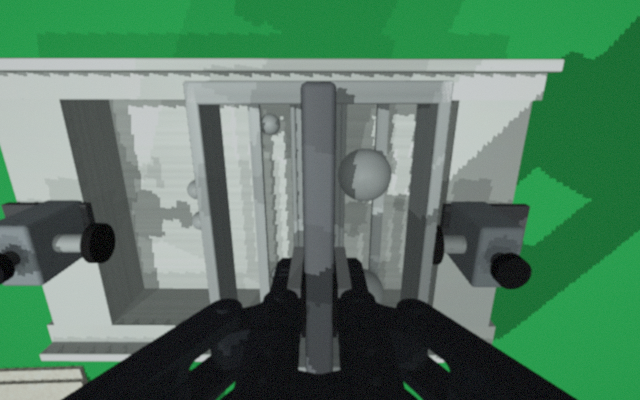

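View pics/s11c.png

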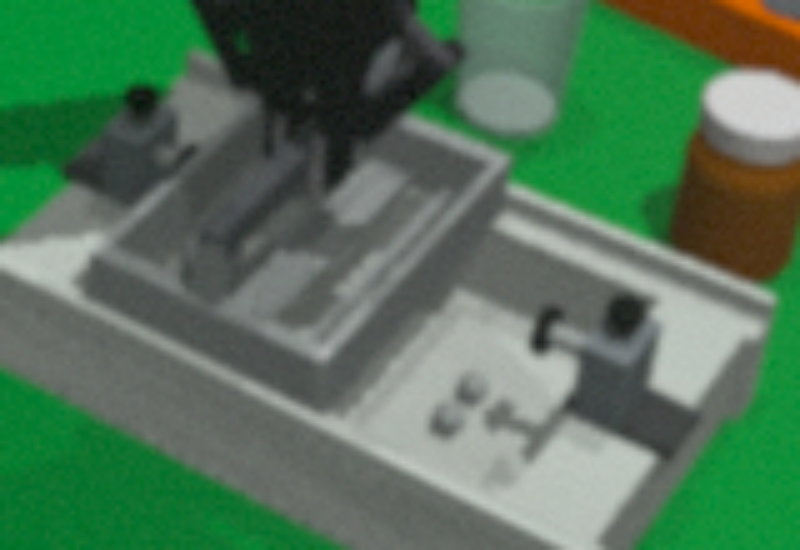

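Call:
send_rows([
  {"x": 0,"y": -0.0445,"z": -0.0008,"wx": 0,"wy": 0,"wz": 0,"hand": 1},
  {"x": 0,"y": -0.0585,"z": -0.0008,"wx": 0,"wy": 0,"wz": 0,"hand": 1},
  {"x": 0,"y": -0.0655,"z": -0.0008,"wx": 0,"wy": 0,"wz": 0,"hand": 1},
  {"x": 0,"y": -0.0215,"z": 0,"wx": 0,"wy": 0,"wz": 0,"hand": 1},
  {"x": 0,"y": -0.0065,"z": 0,"wx": 0,"wy": 0,"wz": 0,"hand": 1},
  {"x": 0,"y": 0,"z": 0,"wx": 0,"wy": 0,"wz": 0,"hand": 1},
])

```text
time_s: 26.82
tool_pos: [549.5, -177.8, 122.9]
tcp_rot: [-0.079, 0.997, -0.001, 0.0]
wrist_force: [-0.4, -13.1, 0.8]
opening: 10.4
```

```bash
python3 y.py
```

```text
t 26.825 y 33.96 x 0.29 z 122.86 Fy -12.85 Fx -2.42 Fz 0.79 [-2.4   0.1   0.06]
```

Call:
send_rows([
  {"x": 0,"y": -0.0445,"z": -0.0008,"wx": 0,"wy": 0,"wz": 0,"hand": 1},
  {"x": 0,"y": -0.0585,"z": -0.0008,"wx": 0,"wy": 0,"wz": 0,"hand": 1},
  {"x": 0,"y": -0.0655,"z": -0.0008,"wx": 0,"wy": 0,"wz": 0,"hand": 1},
])

```text
time_s: 27.2
tool_pos: [558.6, -240.9, 122.7]
tcp_rot: [-0.076, 0.997, 0.002, -0.001]
wrist_force: [-0.9, 14.2, 5.1]
opening: 11.1
```

```bash
python3 y.py; python3 - <<'E'
from h import *
s=snap('top','t12.png');cv2.imwrite('pics/t12c.png',cv2.resize(s['img'][140:280,320:510,::-1],None,fx=4,fy=4))
s=snap('wrist','w12.png')
s=snap('side','s12.png');cv2.imwrite('pics/s12c.png',cv2.resize(s['img'][190:300,320:480,::-1],None,fx=5,fy=5))
E
```

```text
t 27.2 y -29.78 x -0.41 z 122.69 Fy 14.13 Fx 1.32 Fz 5.05 [2.01 0.   0.04]
```

View pics/w12.png

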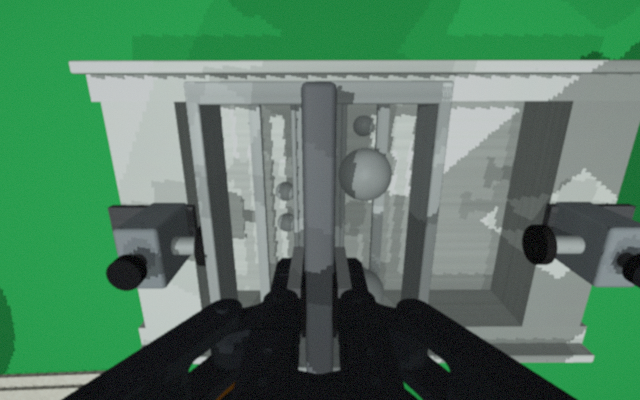

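View pics/s12c.png

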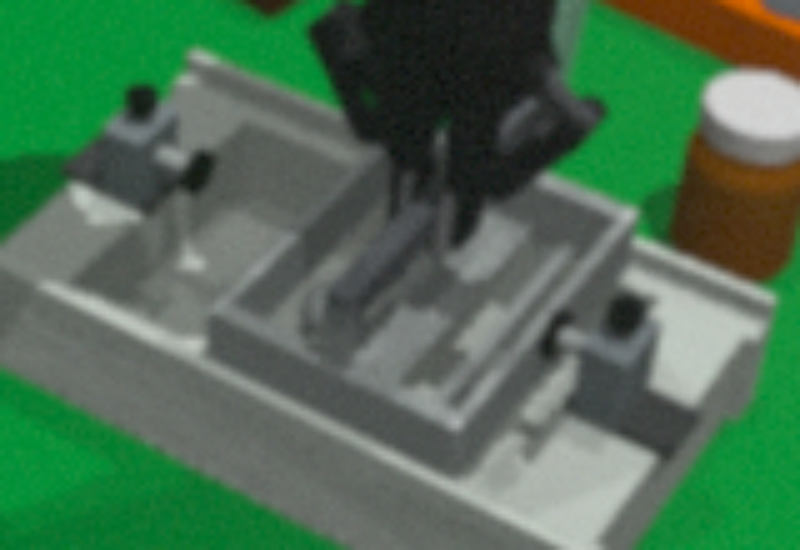

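View pics/t12c.png

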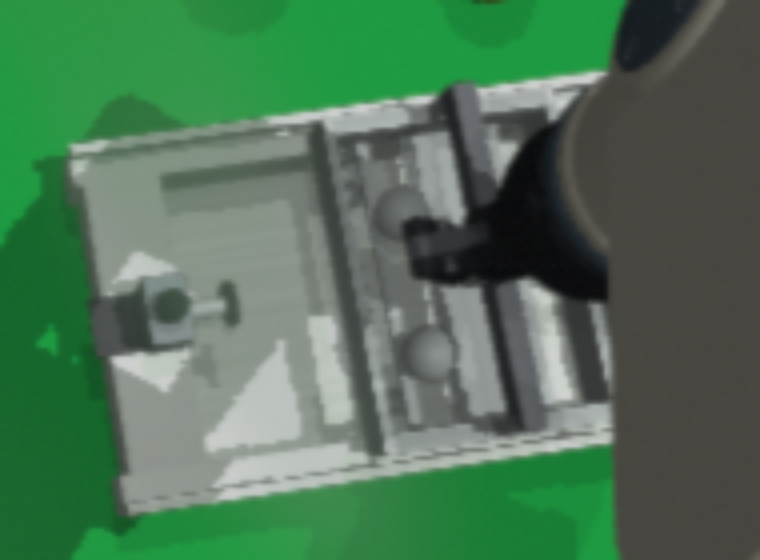

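Call:
send_rows([
  {"x": 0,"y": 0.004,"z": 0.0003,"wx": 0,"wy": 0,"wz": 0,"hand": 1},
  {"x": 0,"y": 0.01,"z": 0.0006,"wx": 0,"wy": 0,"wz": 0,"hand": 1},
  {"x": 0,"y": 0.017,"z": 0.0006,"wx": 0,"wy": 0,"wz": 0,"hand": 1},
  {"x": 0,"y": 0.024,"z": 0.0006,"wx": 0,"wy": 0,"wz": 0,"hand": 1},
  {"x": 0,"y": 0.029,"z": 0.0006,"wx": 0,"wy": 0,"wz": 0,"hand": 1},
  {"x": 0,"y": 0.031,"z": 0.0006,"wx": 0,"wy": 0,"wz": 0,"hand": 1},
  {"x": 0,"y": 0.0308,"z": 0.0006,"wx": 0,"wy": 0,"wz": 0,"hand": 1},
])

```text
time_s: 28.22
tool_pos: [554.3, -210.9, 122.6]
tcp_rot: [-0.077, 0.997, 0.0, -0.0]
wrist_force: [0.5, 2.9, 1.1]
opening: 10.4
```

```bash
python3 y.py; python3 - <<'E'
from h import *
s=snap('top','t13.png');cv2.imwrite('pics/t13c.png',cv2.resize(s['img'][140:280,320:510,::-1],None,fx=4,fy=4))
s=snap('side','s13.png');cv2.imwrite('pics/s13c.png',cv2.resize(s['img'][190:300,320:480,::-1],None,fx=5,fy=5))
E
```

```text
t 28.225 y 0.46 x 0.01 z 122.56 Fy 2.74 Fx 0.92 Fz 1.06 [ 0.34 -0.06  0.01]
```

View pics/t13c.png

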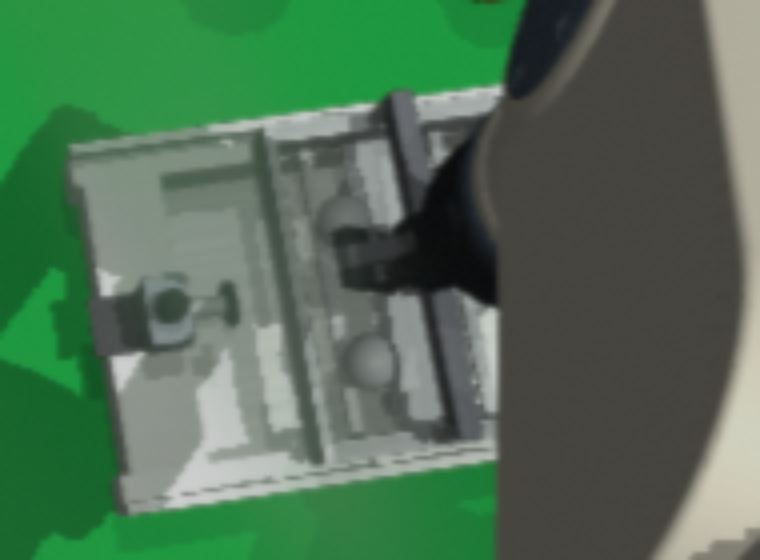

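View pics/s13c.png

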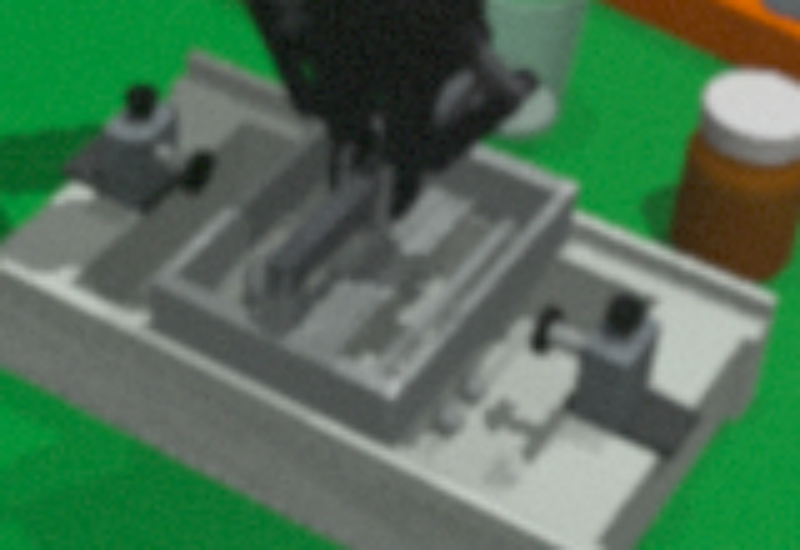

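Call:
send_rows([
  {"x": 0,"y": -0.0005,"z": 0,"wx": 0,"wy": 0,"wz": 0,"hand": 1},
  {"x": 0,"y": -0.0005,"z": -0.0001,"wx": 0,"wy": 0,"wz": 0,"hand": 0.8},
  {"x": 0,"y": -0.0005,"z": -0.0001,"wx": 0,"wy": 0,"wz": 0,"hand": 0.6},
  {"x": 0,"y": -0.0005,"z": -0.0001,"wx": 0,"wy": 0,"wz": 0,"hand": 0.4},
  {"x": 0,"y": -0.0005,"z": -0.0001,"wx": 0,"wy": 0,"wz": 0,"hand": 0.2},
  {"x": 0,"y": -0.0005,"z": -0.0001,"wx": 0,"wy": 0,"wz": 0,"hand": 0.2},
])

```text
time_s: 29.08
tool_pos: [554.4, -212.2, 122.6]
tcp_rot: [-0.077, 0.997, -0.0, 0.0]
wrist_force: [0.0, 0.2, 0.2]
opening: 33.9
```

Call:
send_rows([
  {"x": 0,"y": 0,"z": -0.005,"wx": 0,"wy": 0,"wz": 0,"hand": 0.2},
  {"x": 0,"y": 0,"z": -0.02,"wx": 0,"wy": 0,"wz": 0,"hand": 0.2},
  {"x": 0,"y": 0,"z": -0.045,"wx": 0,"wy": 0,"wz": 0,"hand": 0.2},
  {"x": 0,"y": 0,"z": -0.075,"wx": 0,"wy": 0,"wz": 0,"hand": 0.2},
  {"x": 0,"y": 0,"z": -0.105,"wx": 0,"wy": 0,"wz": 0,"hand": 0.2},
  {"x": 0.04,"y": 0,"z": -0.12,"wx": 0,"wy": 0,"wz": 0,"hand": 0.2},
  {"x": 0.09,"y": 0,"z": -0.12,"wx": 0,"wy": 0,"wz": 0,"hand": 0.2},
  {"x": 0.12,"y": 0,"z": -0.12,"wx": 0,"wy": 0,"wz": 0,"hand": 0.2},
])

```text
time_s: 30.08
tool_pos: [434.1, -230.6, 243.9]
tcp_rot: [-0.077, 0.997, -0.0, 0.0]
wrist_force: [0.6, -0.2, 0.3]
opening: 33.9
```

```bash
python3 y.py; python3 - <<'E'
from h import *
st=readout.get_state();s=snap('wrist','w14.png');np.savez('w14.npz',W=wristW(s,st))
s=snap('top','t14.png');np.savez('t14.npz',**s);cv2.imwrite('pics/t14c.png',cv2.resize(s['img'][140:280,320:510,::-1],None,fx=4,fy=4))
s=snap('side','s14.png');cv2.imwrite('pics/s14c.png',cv2.resize(s['img'][190:300,320:480,::-1],None,fx=5,fy=5))
E
```

```text
t 30.075 y -0.51 x -121.82 z 243.87 Fy -0.27 Fx 0.6 Fz 0.32 [-0.01  0.03  0.04]
```

View pics/w14.png

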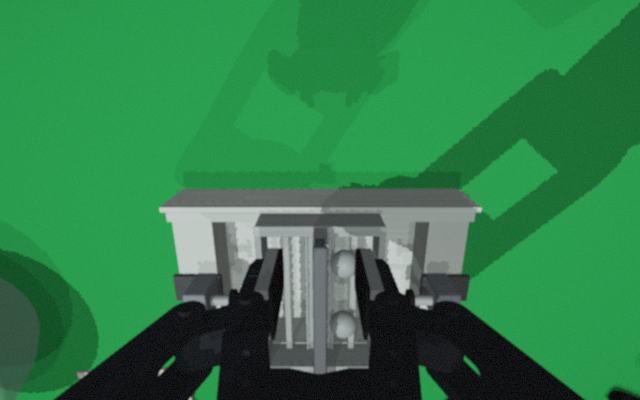

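View pics/t14c.png

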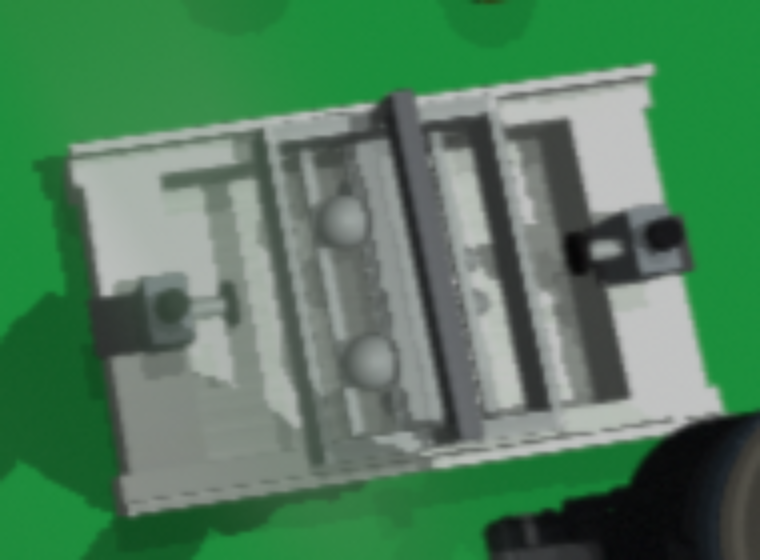

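View pics/s14c.png

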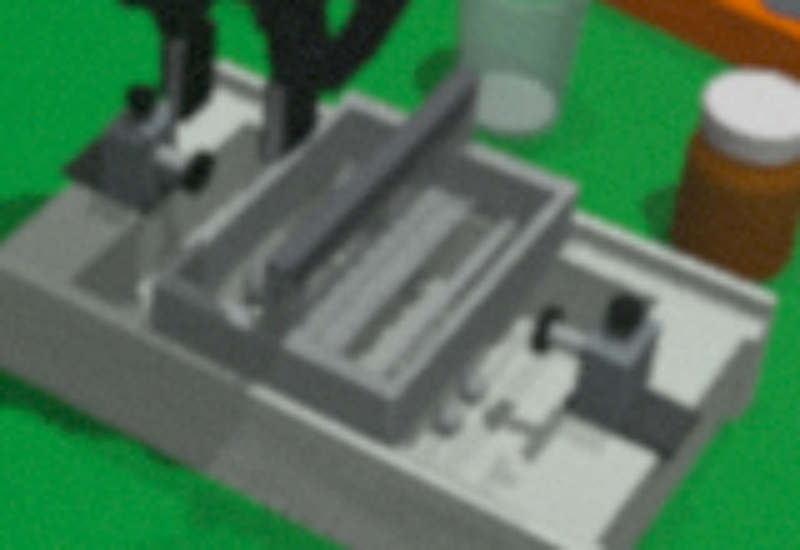

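Call:
send_rows([
  {"x": -0.02,"y": 0,"z": 0,"wx": 0,"wy": 0,"wz": 0,"hand": -0.3},
  {"x": -0.06,"y": 0,"z": 0,"wx": 0,"wy": 0,"wz": 0,"hand": -1},
  {"x": -0.1,"y": 0,"z": -0.02,"wx": 0,"wy": 0,"wz": 0,"hand": -1},
  {"x": -0.14,"y": 0,"z": -0.03,"wx": 0,"wy": 0,"wz": 0,"hand": -1},
  {"x": -0.17,"y": 0,"z": -0.03,"wx": 0,"wy": 0,"wz": 0,"hand": -1},
  {"x": -0.18,"y": 0,"z": -0.03,"wx": 0,"wy": 0,"wz": 0,"hand": -1},
  {"x": -0.18,"y": 0,"z": -0.03,"wx": 0,"wy": 0,"wz": 0,"hand": -1},
])

```text
time_s: 31.1
tool_pos: [614.5, -202.1, 271.8]
tcp_rot: [-0.078, 0.997, 0.0, -0.0]
wrist_force: [-0.3, 0.3, 0.6]
opening: 85.5
```

```bash
python3 - <<'E'
from h import *
st=readout.get_state();s=snap('wrist','w15.png');np.savez('w15.npz',W=wristW(s,st))
s=optics.snapshot('side');np.savez('s15.npz',**s);cv2.imwrite('pics/s15c.png',cv2.resize(s['img'][190:300,320:480,::-1],None,fx=5,fy=5))
E
```

```text
(no output)
```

View pics/w15.png

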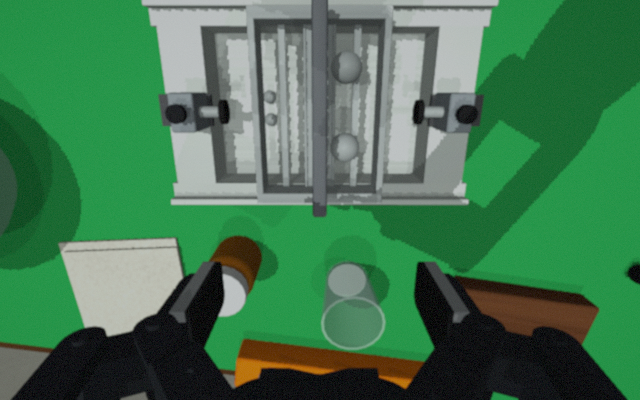

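View pics/s15c.png

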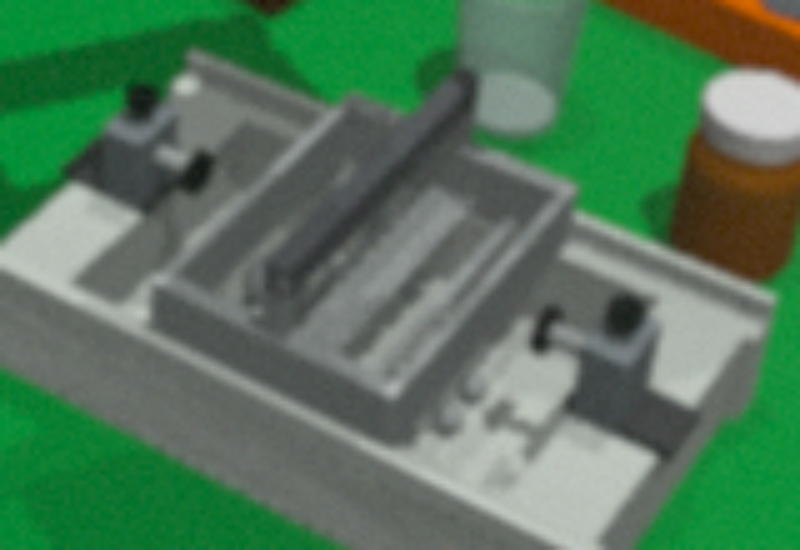

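```bash
python3 - <<'E'
from h import *
i=cv2.imread('pics/w15.png');cv2.imwrite('pics/w15c.png',cv2.resize(i[0:215,200:440],None,fx=3.2,fy=2.7,interpolation=cv2.INTER_CUBIC))
i=cv2.imread('pics/t14.png')
a=np.radians(8.85);r=np.array([[np.cos(a),np.sin(a)],[-np.sin(a),np.cos(a)]])
for f,pts in(('w15',[(270,97),(271,119),(347,66),(344,146)]),):
    W=np.load(f+'.npz')['W']
    for u,v in pts:
        p=np.nanmedian(W[v-1:v+2,u-1:u+2].reshape(-1,3),0);print(f,u,v,(r@(p[:2]-[554.3,-210.6])).round(1),p[2].round(1))
W=np.load('w11.npz')['W']
for u,v in[(271,124),(194,188)]:
        p=np.nanmedian(W[v-1:v+2,u-1:u+2].reshape(-1,3),0);print('w11',u,v,(r@(p[:2]-[554.3,-210.6])).round(1),p[2].round(1))
# local map, side+top+wrist depth points in pan/sieve
W=np.load('w15.npz')['W'];L=W.copy();L[...,:2]=(W[...,:2]-[554.3,-210.6])@r.T
for nm,z in(('rim',(80,92)),('floor',(54,62))):
    k=(L[...,2]>z[0])&(L[...,2]<z[1])&(abs(L[...,0])<90)&(abs(L[...,1])<65)
    p=L[k]
    A=np.c_[p[:,:2],np.ones(len(p))];c=np.linalg.lstsq(A,p[:,2],rcond=None)[0];print(nm,len(p),c,np.percentile(p[:,:2],[.5,99.5],axis=0).round(1).tolist())
E
```

```text
w15 270 97 [-12.6 -53.9] 17.1
w15 271 119 [ 10.4 -54.1] 16.8
w15 347 66 [-39.7  22.2] 81.4
w15 344 146 [29.  21.3] 81.0
w11 271 124 [-59.6   0.5] 16.9
w11 194 188 [-15.7 -55.1] 16.7
rim 5822 [-1.56631496e-03 -2.39196453e-03  8.29468135e+01] [[-85.7, -61.7], [83.3, 57.8]]
floor 4964 [-1.01706285e-03  1.34532953e-03  5.68857541e+01] [[-76.3, -56.2], [74.1, 52.3]]
```

View pics/w15c.png

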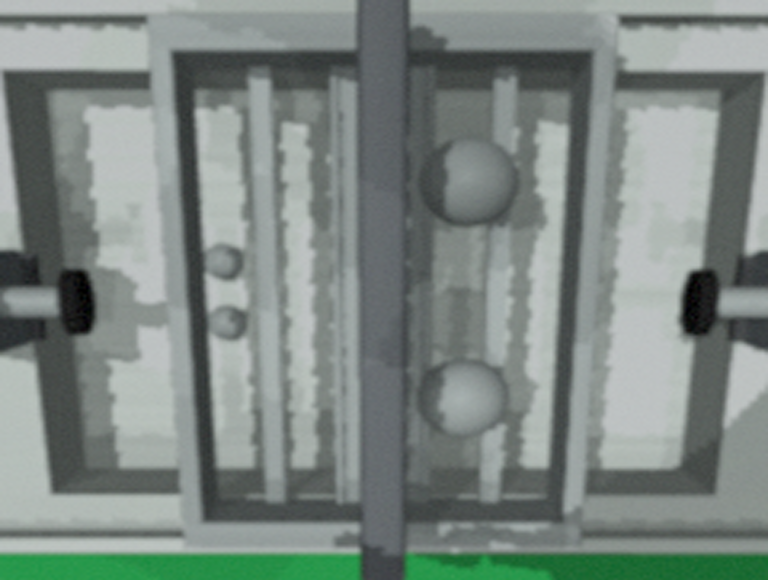

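```bash
python3 - <<'E'
from h import *
a=np.radians(8.85);r=np.array([[np.cos(a),np.sin(a)],[-np.sin(a),np.cos(a)]])
def proj(s,p):
    q=np.linalg.inv(s['T'])@np.r_[p,1];f=200/np.tan(np.radians(s['vfov'])/2);return f*q[0]/q[2]+s['cx'],f*q[1]/q[2]+s['cy']
t=dict(np.load('t14.npz'));sd=dict(np.load('s15.npz'))
for L in[(-59.6,.5,12),(60,0,12),(-60,0,65),(60,0,65)]:
    p=np.r_[r.T@np.array(L[:2])+[554.3,-210.6],L[2]]
    u,v=proj(t,p);x,y=proj(sd,p);print(L,'top crop',((u-320)*4,(v-140)*4),'side crop',((x-320)*5,(y-190)*5))
W=world(t)
# points in slot area +y inner: z at dark blobs
for (u,v) in[(345,190),(390,395),(395,405)]:
    U,V=320+u//4,140+v//4; p=W[V-1:V+2,U-1:U+2].reshape(-1,3);print((u,v),[((r@(q[:2]-[554.3,-210.6])).round(0).tolist(),q[2].round(0)) for q in p[::2]])
cv2.imwrite('pics/t14d.png',cv2.resize(cv2.imread('pics/t14.png')[160:260,375:465],None,fx=6,fy=6,interpolation=cv2.INTER_CUBIC))
E
```

```text
(-59.6, 0.5, 12) top crop (np.float64(393.9722692436021), np.float64(403.4039290302692)) side crop (np.float64(279.2150988220848), np.float64(425.5184005683532))
(60, 0, 12) top crop (np.float64(352.82894088910325), np.float64(186.02799878736118)) side crop (np.float64(412.58438840907985), np.float64(280.97455673450384))
(-60, 0, 65) top crop (np.float64(424.21512797759397), np.float64(396.44376858001726)) side crop (np.float64(287.4827992537635), np.float64(338.89724140878855))
(60, 0, 65) top crop (np.float64(378.356388343464), np.float64(163.98943670894232)) side crop (np.float64(423.5582565885534), np.float64(195.51639871692515))
(345, 190) [([62.0, 7.0], np.float64(13.0)), ([53.0, 15.0], np.float64(58.0)), ([59.0, 6.0], np.float64(15.0)), ([57.0, 9.0], np.float64(16.0)), ([56.0, 5.0], np.float64(19.0))]
(390, 395) [([-50.0, 2.0], np.float64(3.0)), ([-53.0, 13.0], np.float64(58.0)), ([nan, nan], np.float64(nan)), ([-55.0, 5.0], np.float64(13.0)), ([-57.0, 15.0], np.float64(61.0))]
(395, 405) [([-58.0, 5.0], np.float64(19.0)), ([-59.0, 12.0], np.float64(57.0)), ([-61.0, 15.0], np.float64(58.0)), ([-62.0, 5.0], np.float64(14.0)), ([-63.0, 13.0], np.float64(58.0))]
```

View pics/t14d.png

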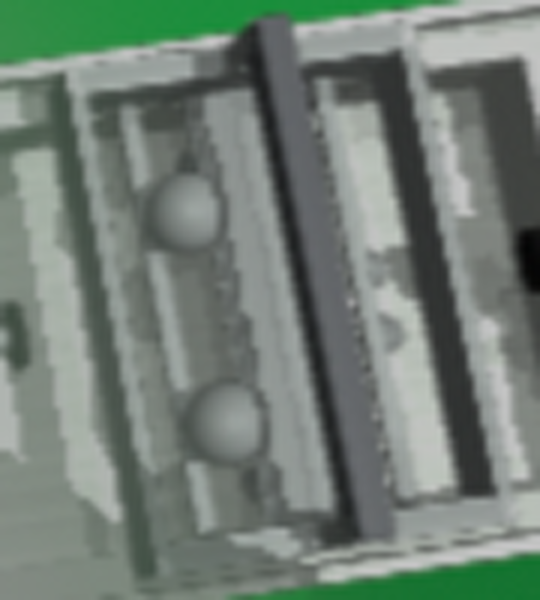

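```bash
python3 - <<'E'
from h import *
a=cv2.imread('pics/top0.png').astype(int);b=cv2.imread('pics/t14.png').astype(int)
for n,(u,v) in dict(wb=(194,176),ws=(212,295),case=(277,110),beak=(385,105),jar=(450,120),drv=(190,142)).items():
    print(n,abs(a[v-12:v+12,u-12:u+12]-b[v-12:v+12,u-12:u+12]).mean().round(1))
print(readout.get_state()['time_s'],ticket.hand_in())
E
```

```text
wb 6.8
ws 7.4
case 5.4
beak 8.2
jar 10.9
drv 4.8
the job is handed in; nothing more can be done
31.2 None
```

The job is handed in at 31.2 s. The sieve is released and standing level, roughly midway on the ledges, with all four small balls in the receiver and both large balls still in the sieve.

- **Set-down:** I lifted the sieve by its bar, carried it slowly and lowered it onto the ledges at centre. No ball was lost on the way.
- **Stops:** I felt the left stop at about 28.9 mm of travel and the right at about 25.1 mm.
- **Shaking:** I knocked each stop seven times. My depth readings are taken at the ends of strokes, and four of the left knocks and two of the right have a direct one each at about 3 to 5 mm. The first knock on each side went deeper, at about 6.4 mm left and 7.0 mm right, so I shortened the strokes after that. A few mid-call knocks were repeats of the same commands without their own reading.
- **Balls:** The camera depth readings place the four small balls on the pan floor. Two can be seen beside the strip; the other two lie under it and were caught through the slots or from an earlier sieve position. Both large balls rest in the same +y slot.
- **Level:** The sieve rim fits a plane sloping about 0.2% in the last picture, which is within camera noise.
- **Bystanders:** None was touched as far as I can tell; picture differences at their positions were small. The jar and beaker areas differed slightly more than the others, and I took that to be arm shadow without checking further.

**Uncertain:** I could not read the peak depth within a stroke, so the first right knock (about 7 mm against the 8 mm limit) has the least margin. On several other knocks, depth from force and depth from position differed by up to about 1.5 mm.

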